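# Line up specimens, then draw the roughness comparison plate from its box and present it

## Task

Nudge the two stray specimen mounts into an even, straight row with the middle one, which stays where it is: parallel to the front of the plate box and 65 mm apart centre to centre, like the patches on the comparison plate. Then swing the box's cover flap up until it stands open, draw the comparison plate straight up out of its slot by the black grip bar, and bring it over the row: upright, parallel to the row, centred over the middle mount, its lower edge a few centimetres above the mounts and touching nothing but the gripper. Finish while holding it still there, with the row intact, the flap open and the small things round the box left alone.

Things in the scene. Friction and masses are not known exactly. Their poses are not given: they have to be found in the camera images.
- plate_box: grey steel box, fixed, 104 (x) by 200 (y) by 80 mm high, with a cover flap on top. Origin: centre of its underside; x points from its front (robot's side) to its back, y left along the front, z up. Walls 6 mm. Inside, a black insert reaches up to z 46 mm; above it is an open well 92 by 188 mm. Slot in the insert along y, at x = -10 mm: 9.5 mm wide, 174 mm long, floor at z 8 mm
- cover_flap (a joint): hinge of the cover flap, rad: 0 = closed (level on the box), grows as the front edge is lifted, 1.57 = upright, 1.9 = stop. The hinge line runs along the box's y at x = +53 mm, z = 80 mm of the box. It is stiff: the flap stays at any angle where it is left; about 2 N at the tab moves it. It may start up to 0.2 rad ajar
- flap_tab (a point): middle of the black pull tab that juts 28 mm from the middle of the flap's front edge, beyond the box's front; 30 mm wide (along y), 8 mm thick, free beside, below and above. Moves with the flap; 121 mm from the hinge line, 83 mm above the worktop when closed. Held by its two sides it can turn between the fingers as the flap swings; 14 mm from this point to the flap's edge
- comparator_plate: aluminium plate, 6 mm thick (x), 170 mm wide (y), 46 mm high, with three ridged steel patches 65 mm apart on either face and a black grip bar on the middle of its top edge; about 0.2 kg. Starts upright in the slot, hidden under the flap. Origin: middle of its lower edge; z up to the grip bar, x across its thickness, y along it
- plate_grip (a point): point in the grip bar, 55 mm above the plate's lower edge, on its mid plane. The bar is 10 mm thick (x) by 30 mm wide (y), from 46 to 66 mm above the lower edge; in the box it stands free in the well, 54 to 74 mm above the worktop, the plate's top edge lying at 54 mm
- mount_a: metallographic specimen mount, a black puck 30 mm in diameter and 18 mm high, loose. Origin: centre of its underside, z up. The three mounts change places from start to start: one is in the middle of the row, the others stray outward to its left and right
- mount_b: specimen mount, a cream puck 30 mm in diameter and 14 mm high, loose. Origin: centre of its underside, z up
- mount_c: specimen mount, a black puck 30 mm in diameter and 18 mm high, loose. Origin: centre of its underside, z up
- row_left (a point): place on the worktop for the centre of the left mount (on the box's +y side): 65 mm to the left of row_mid along the box's front. Not marked on the surface. Any mount may take it
- row_mid (a point): place of the middle mount, 140 mm in front of the box's centre (88 mm from its front face); a mount stands here from the start
- row_right (a point): place on the worktop for the centre of the right mount: 65 mm to the right of row_mid along the box's front. Not marked. Any mount may take it
- loupe: small stand loupe, black and white, 40 mm in diameter, 43 mm high, beside the box on its left; leave it alone. Origin: centre of its underside
- grease_tin: round white tin, 53 mm in diameter, 26 mm high, to the right of the box beyond the tweezers; leave it alone. Origin: centre of its underside
- tweezers: steel tweezers, 120 mm long, 10 mm high, lying beside the box on its right; leave them alone. Origin: centre of the underside
Not all that is in view belongs to the job. Leave any green or turquoise look-alike of the mount_a alone.

How it is judged:
By the outcome, as a careful person would: the job done as asked, in the order asked, and still so for the second after the job is handed in, while the arm keeps its last pose, push and grip.
It also fails if it takes over 67 s, if anything falls off the work surface, if the arm or the gripper's body presses on something with over 40 N, if the wrist force passes 120 N, or if a joint passes its speed limit or range.

## Robot

A 6-joint arm with a two-finger parallel gripper is mounted at the origin on a cart in front of the work surface, level with it; the furniture and walls round the work are solid. World frame = base frame: x ahead of the robot, y to its left, z up, the work surface at z = 0. Lengths are in m, angles in rad, forces in N, time in s.
With the tool pointing down it reaches from about 0.25 to 0.775 m from the base axis. Payload 4 kg.
Tool frame: the origin (TCP) lies at the very end of the fingers, on their centre line; the grasp point (between the pads) lies 19 mm behind it (robot.grip_point_offset is the distance from the TCP to the grasp point, in m); z points along the fingers, x is the direction in which the jaws open and shut, and the axes are right-handed (so a half turn about z gives the same grasp; the last joint's range is limited). The gripper opens to 94 mm and grips with 3 to 60 N. Pads are 16 mm wide; open, the fingers measure 119 mm over their backs; the gripper's body (75 mm by 177 mm) begins 78 mm behind the grasp point.
Start: joints at [1.02, 0.087, 1.371, -0, 1.684, -0.103], TCP at [0.238, 0.496, 0.178] pointing down, gripper open.
Joint ranges: [-3.1, 3.1], [-0.76, 2.03], [0.27, 2.55], [-1.08, 4.22], [0.17, 2.65], [-2.57, 2.57]. Speed limits (rad/s): [2.79, 2.79, 3.14, 3.14, 3.14, 3.14].

## Interface

Orientations are given as [roll, pitch, yaw] about the fixed x, y, z axes, in that order (R = Rz(yaw) Ry(pitch) Rx(roll)).
In Python, from bench import robot gives the robot as it stands.
- The arm moves only by the shell command python3 -m inch 'ROWS'. ROWS is text: rows parted by semicolons, each of 5 numbers parted by spaces: the shift along the tool's x, y, z in cm, then the turn about the tool's z in rad, then the closure, from 0 (fully open) to 1 (shut). In form: tx ty tz spin claw; .... A call has 1 to 20 rows; each row is the pose to reach, as a shift and turn from the pose measured when the call began, along the tool's axes at that moment; what a row does not reach only later rows make up. A row lasts 1/12 s, in which the tool goes at most 41.7 mm and 7.16 degrees, less where a joint would pass 70% of its speed; a pose out of reach is approached as far as the arm can. A call with a gripper value outside its range is refused whole. The fingers move at their own pace and stop on an object; the grip force is fixed at half the most. Time passes only in rows, so rows that repeat a pose let the fingers close. It gives the time, the measured TCP pose, the force and the opening at its end, in the units of the state.
- robot.get_obs(): the state, without advancing time (a new reading comes with each control period).
- robot.snapshot(name): name is "scene" or "top"; returns (picture, depth): 400x640x3 uint8, blue, green, red; 400x640 float32, m along the optical axis (not along the pixel's ray), 0 where there is no reading.
- robot.camera_info(name): a dict with "K" (3x3 intrinsics, pixels), "dist" ([k1, k2, p1, p2, k3] as OpenCV has them; the pictures are not rectified), "extrinsics" (4x4, takes a point from world to camera coordinates). Camera axes: x right, y down, z forward; pixel columns grow to the right and rows downward; lengths in m; the calibration is good to about 2 mm. A picture is of the moment at which its call begins. camera_info takes no time and is no camera call.
- robot.close_job(): hands the job in, once; it reports no verdict.
The state is a dict: "time": time; "joint_positions": joint angles; "qvel": joint speeds; "joint_torque": joint torques, N m; "tool_pos": TCP position; "ee_rot": TCP orientation; "wrist_force": force on the tool from outside, world axes, zero at the start; "wrist_torque": the same for the moment, N m; "width": finger opening in m.
Only numpy, scipy, OpenCV 4.12 (cv2) and the standard library are available. Lean on these libraries where they do the work, as an engineer would, in place of code of your own. Each camera call takes 0.05 s, during which the arm holds its last target.

## Working session

There is one attempt and no reset: what is moved stays moved. The work goes in short steps, Python scripts to look and compute and a shell command to move; the robot and the scene stay as the last step left them, time stands still between calls to the robot, and variables do not carry over. Pictures are saved under pics/ and viewed, and the job is handed in when it is done.

```bash
mkdir -p pics; ls
cat > h.py <<'E'
import numpy as np,cv2
from bench import robot
E
python3 - <<'E'
from h import *
np.set_printoptions(precision=4,suppress=True)
o=robot.get_obs(); print({k:np.round(v,3) for k,v in o.items()})
for n in("scene","top"):
    p,d=robot.snapshot(n); cv2.imwrite(f"pics/{n}0.png",p); np.save(f"{n}0.npy",d)
    c=robot.camera_info(n); print(n,c); print(np.linalg.inv(c["extrinsics"])[:3,3], (d==0).mean())
E
```

```text
pics
{'time': np.float64(0.0), 'joint_positions': array([ 1.02 ,  0.088,  1.372, -0.   ,  1.684, -0.103]), 'qvel': array([-0.002, -0.001, -0.003,  0.   ,  0.001, -0.001]), 'joint_torque': array([ -0.001, -34.019, -30.242,   0.072,   0.033,  -0.   ]), 'tool_pos': array([0.238, 0.495, 0.177]), 'ee_rot': array([-3.141,  0.002,  1.123]), 'wrist_force': array([-0.086, -0.156, -0.236]), 'wrist_torque': array([0.011, 0.029, 0.011]), 'width': np.float64(0.094)}
scene {'K': array([[401.1103,   0.    , 326.0924],
       [  0.    , 401.1103, 205.4965],
       [  0.    ,   0.    ,   1.    ]]), 'dist': array([-0.006,  0.   ,  0.   ,  0.   ,  0.   ]), 'extrinsics': array([[-0.6097, -0.7927,  0.0036,  0.3308],
       [-0.4432,  0.3371, -0.8306,  0.2869],
       [ 0.6572, -0.508 , -0.5568,  0.5409],
       [ 0.    ,  0.    ,  0.    ,  1.    ]])}
[-0.0266  0.4403  0.5383] 0.00409375
top {'K': array([[433.9446,   0.    , 320.4752],
       [  0.    , 433.9446, 201.0521],
       [  0.    ,   0.    ,   1.    ]]), 'dist': array([-0.07,  0.  ,  0.  ,  0.  ,  0.  ]), 'extrinsics': array([[-0.0156, -0.9998,  0.0129,  0.0031],
       [-0.9866,  0.0133, -0.1624,  0.5352],
       [ 0.1622, -0.0152, -0.9866,  0.8742],
       [ 0.    ,  0.    ,  0.    ,  1.    ]])}
[0.3864 0.0092 0.9493] 0.004
```

View pics/scene0.png

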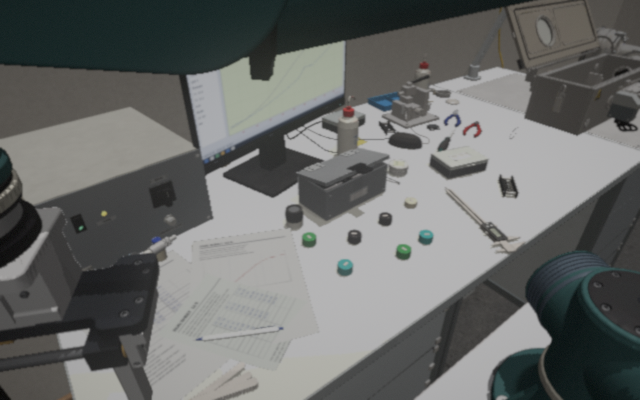

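View pics/top0.png

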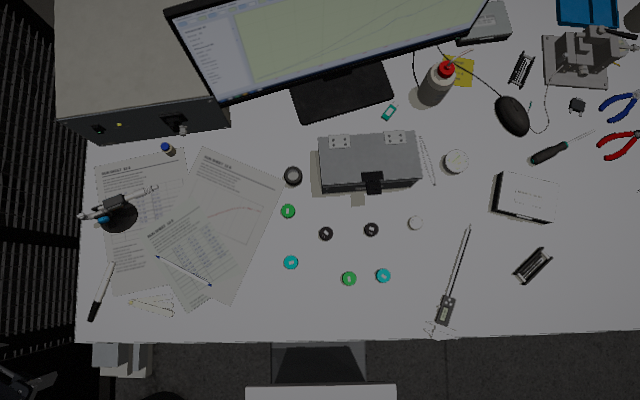

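The pictures show the job objects in the top view: the box at (370,160) with its tab at (372,183), black pucks at (326,234) and (371,229), and a cream puck at (415,223). Could be mistaken for the mounts: green (288,211) and (349,279), turquoise (291,262) and (383,275), loupe (293,176), tin (455,161). By description I choose the two black pucks and the cream one. Next is the close crop and the measurements.

```bash
cat >> h.py <<'E'
np.set_printoptions(precision=4,suppress=True)
def ray(n,uv):
    c=robot.camera_info(n);K,D,E=np.array(c["K"]),np.array(c["dist"]),np.array(c["extrinsics"])
    q=cv2.undistortPoints(np.array(uv,float).reshape(-1,1,2),K,D).reshape(-1,2)
    R=E[:3,:3];o=-R.T@E[:3,3]
    return o,np.c_[q,np.ones(len(q))]@R
def onz(n,uv,z):
    o,d=ray(n,uv);s=(z-o[2])/d[:,2];return o+d*s[:,None]
def tri(u1,u2,a="top",b="scene"):
    o1,d1=ray(a,u1);o2,d2=ray(b,u2);r=[]
    for x,y in zip(d1,d2):
        s=np.linalg.lstsq(np.c_[x,-y],o2-o1,rcond=None)[0]
        p,q=o1+s[0]*x,o2+s[1]*y; r.append(np.r_[(p+q)/2,np.linalg.norm(p-q)])
    return np.array(r)
def dep(n,uv,d):
    o,r=ray(n,uv);return o+r*np.array([d[int(round(v)),int(round(u))] for u,v in uv])[:,None]
def blobs(m,amin=20,amax=2000):
    n,l,s,c=cv2.connectedComponentsWithStats(m.astype(np.uint8));
    return [(c[i].round(1),s[i]) for i in range(1,n) if amin<s[i,4]<amax]
E
python3 - <<'E'
from h import *
t=cv2.imread("pics/top0.png");s=cv2.imread("pics/scene0.png")
cv2.imwrite("pics/topc.png",cv2.resize(t[115:295,260:460],None,fx=4,fy=4,interpolation=2)[:,:][:600])
cv2.imwrite("pics/topc.png",cv2.resize(t[120:270,270:470],None,fx=4,fy=4,interpolation=2))
cv2.imwrite("pics/scc.png",cv2.resize(s[140:275,270:450],None,fx=4.4,fy=4.4,interpolation=2))
E
```

```text
(no output)
```

View pics/topc.png

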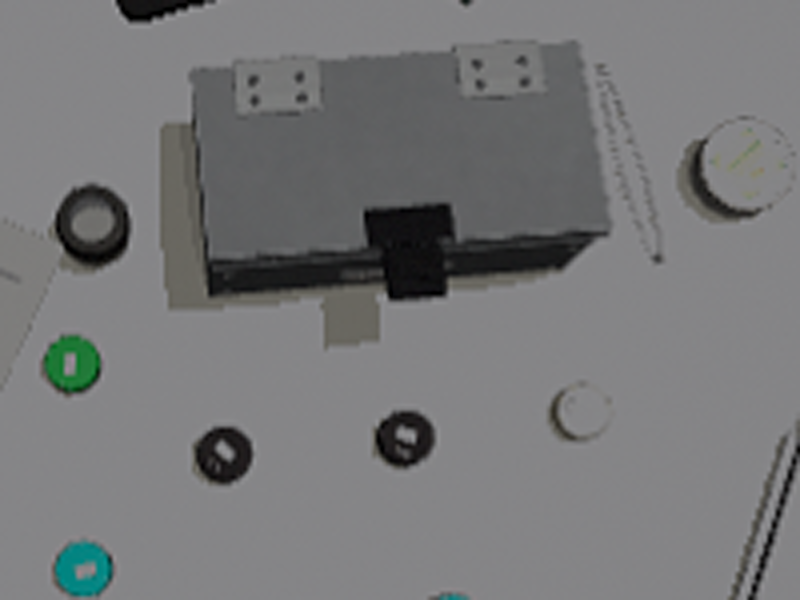

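View pics/scc.png

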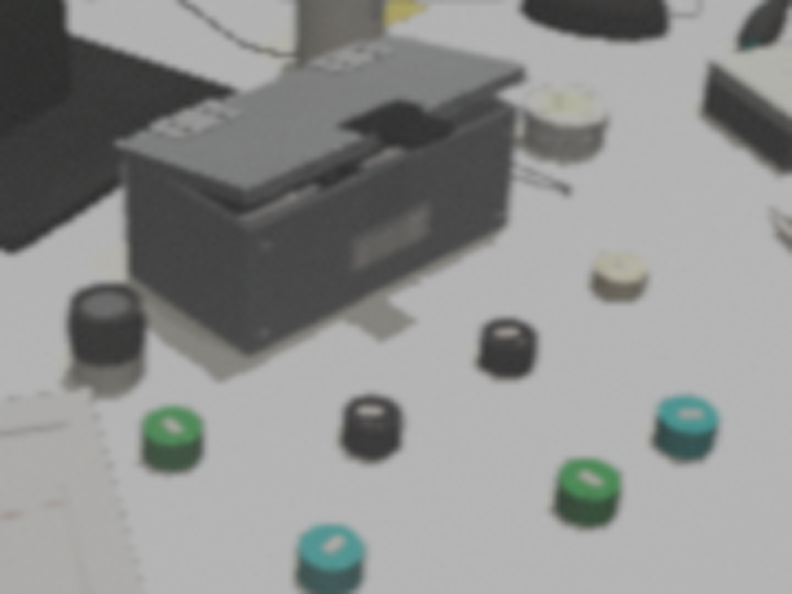

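The crops confirm the choice: the black left puck at top px (326,234), the black middle one at (371,229) and the cream right one at (415,223). The flap is slightly ajar, and the tab's front end is near (373,189).

```bash
cat > meas.py <<'E'
from h import *
def puckpix(t,win,cream=False):
    # pucks by difference from the bright/uniform worktop
    u0,u1,v0,v1=win; g=t[v0:v1,u0:u1].astype(int)
    return g
def cloud(n,d,st=1):
    v,u=np.mgrid[0:400,0:640]; m=d>0
    uv=np.c_[u[m],v[m]].astype(float); o,r=ray(n,uv); return o+r*d[m][:,None],uv
E
python3 - <<'E'
from meas import *
for n in("top","scene"):
    d=np.load(n+"0.npy");P,uv=cloud(n,d)
    im=cv2.imread(f"pics/{n}0.png")
    print(n)
    m=(P[:,0]>.3)&(P[:,0]<.75)&(P[:,1]>-.3)&(P[:,1]<.3)
    # table
    t=m&(abs(P[:,2])<.006); print(" table z",np.median(P[t,2]))
    M=np.zeros((400,640),np.uint8); k=m&(P[:,2]>.007)&(P[:,2]<.03); M[uv[k,1].astype(int),uv[k,0].astype(int)]=1
    for c,s in blobs(M,40,600):
        x,y,w,h,a=s; sel=k&(uv[:,0]>=x)&(uv[:,0]<x+w)&(uv[:,1]>=y)&(uv[:,1]<y+h)
        ztop=np.percentile(P[sel,2],90); tt=sel&(P[:,2]>ztop-.004)
        col=im[int(c[1]),int(c[0])]
        print(" ",c,s, "z%.4f"%ztop,P[tt,:2].mean(0),(P[tt,:2].max(0)+P[tt,:2].min(0))/2,np.ptp(P[tt,:2],axis=0),col)
    b=(P[:,2]>.015)&(P[:,2]<.065)&(P[:,0]>.5)&(P[:,0]<.62)&(P[:,1]>-.16)&(P[:,1]<.05)
    if b.sum()>20:
        q=P[b]; print(" box pts",len(q),q.min(0),q.max(0))
E
```

```text
top
 table z 0.0008107809110213804
  [316.  115.3] [297 110  51  15 398] z0.0127 [0.7383 0.0036] [ 0.7347 -0.013 ] [0.0304 0.1115] [20 21 22]
  [387.8 114.2] [382 110  12  11  71] z0.0120 [ 0.7397 -0.1624] [ 0.738  -0.1617] [0.0241 0.0256] [137 134 140]
  [211.1 128.2] [187 119  44  15 139] z0.0264 [0.7091 0.2295] [0.7143 0.241 ] [0.0262 0.0902] [29 28 27]
  [448.6 162.2] [443 150  11  25 189] z0.0282 [ 0.6243 -0.2919] [ 0.6245 -0.2905] [0.0501 0.0187] [136 133 133]
  [396.6 187.1] [381 185  33   5  60] z0.0276 [ 0.5682 -0.1759] [ 0.5679 -0.1722] [0.0061 0.0708] [21 20 20]
  [338.7 191.7] [322 190  37   4  63] z0.0277 [ 0.5592 -0.0415] [ 0.5595 -0.0475] [0.0046 0.0778] [25 23 22]
  [287.7 210.9] [281 204  14  15 158] z0.0209 [0.5192 0.0665] [0.5197 0.0666] [0.0288 0.0284] [140 134 139]
  [415.5 222.3] [408 216  15  14 154] z0.0166 [ 0.4907 -0.2126] [ 0.4909 -0.2119] [0.0268 0.0291] [135 133 133]
  [371.1 229.5] [364 223  15  14 160] z0.0205 [ 0.4765 -0.114 ] [ 0.4757 -0.1143] [0.0284 0.0285] [130 128 129]
  [325.7 233.6] [319 227  14  14 157] z0.0205 [ 0.4689 -0.0156] [ 0.4685 -0.014
[... 1457 characters left out ...]
[348 230  14  13 151] z0.0187 [ 0.4655 -0.0167] [ 0.4668 -0.0178] [0.0286 0.0296] [80 80 83]
  [426.1 235.6] [419 230  15  12 154] z0.0192 [ 0.3735 -0.137 ] [ 0.3739 -0.1382] [0.0276 0.0308] [148 151 107]
  [309.3 238. ] [302 232  15  13 153] z0.0188 [0.5165 0.0642] [0.5169 0.0638] [0.0304 0.0298] [118 146 118]
  [403.7 250.2] [396 244  16  14 172] z0.0190 [ 0.3693 -0.0642] [ 0.37   -0.0649] [0.0305 0.0306] [ 99 140  93]
  [345.  265.8] [338 259  15  15 190] z0.0190 [0.4058 0.0594] [0.4061 0.0592] [0.029  0.0301] [151 155 130]
  [256.8 330.2] [233 326  47   9 136] z0.0094 [0.379  0.2673] [0.3795 0.2676] [0.0404 0.0638] [175 177 177]
 box pts 1387 [ 0.5138 -0.16    0.015 ] [0.62  0.05  0.065]
```

Run:
```python
from meas import *
for n in("top","scene"):
    d=np.load(n+"0.npy");P,uv=cloud(n,d)
    lo,hi=(.012,.068)
    b=(P[:,2]>lo)&(P[:,2]<hi)&(P[:,0]>.535)&(P[:,0]<.6)&(P[:,1]>-.2)&(P[:,1]<.0)
    q=P[b]
    # robust line x=a+b*y
    w=np.ones(len(q),bool)
    for _ in range(8):
        A=np.c_[np.ones(w.sum()),q[w,1]]; c=np.linalg.lstsq(A,q[w,0],rcond=None)[0]; r=q[:,0]-c[0]-c[1]*q[:,1]; w=abs(r-np.median(r[w]))<max(.003,.0)
    print(n,len(q),w.sum(),"x=%.4f%+.4f y"%tuple(c),"yaw",np.arctan(-c[1]),"std",r[w].std(),"y range",np.percentile(q[w,1],[0,1,99,100]))
    # flap top
    f=(P[:,2]>.078)&(P[:,2]<.14)&(P[:,0]>.5)&(P[:,0]<.7)&(P[:,1]>-.25)&(P[:,1]<.08)
    q=P[f]; print(" flap pts",len(q),q.min(0),q.max(0))
    w=np.ones(len(q),bool)
    for _ in range(10):
        A=np.c_[np.ones(w.sum()),q[w,:2]]; c=np.linalg.lstsq(A,q[w,2],rcond=None)[0]; r=q[:,2]-np.c_[np.ones(len(q)),q[:,:2]]@c; w=abs(r)<.004
    g=np.hypot(c[1],c[2]); print(" plane",c,"tilt",np.arctan(g),"dir",np.arctan2(c[2],c[1]),w.sum())
    im=cv2.imread(f"pics/{n}0.png"); g=im.max(2)[uv[:,1].astype(int),uv[:,0].astype(int)]
    k=f&(g<48); q=P[k]; print(" black",len(q),q.min(0),q.max(0),q.mean(0))
    e=q[q[:,0]<q[:,0].min()+.012]; print(" tab end",e.min(0),e.max(0),e.mean(0))
```

```text
top 365 362 x=0.5564-0.0662 y yaw 0.0660949080308892 std 0.0005671321356962226 y range [-0.1999 -0.1988 -0.0086 -0.008 ]
 flap pts 5249 [ 0.5352 -0.2092  0.078 ] [ 0.6776 -0.0007  0.1139]
 plane [ 0.2061 -0.1818 -0.0125] tilt 0.1802672744764157 dir -3.073221468935249 5007
 black 574 [ 0.5364 -0.2021  0.078 ] [ 0.6175 -0.0023  0.1139] [ 0.5635 -0.1043  0.1029]
 tab end [ 0.5364 -0.1243  0.1059] [ 0.5479 -0.0941  0.1139] [ 0.5427 -0.1081  0.1102]
scene 1445 1141 x=0.5550-0.0623 y yaw 0.06226844788525489 std 0.0010893606308741695 y range [-0.1994 -0.1968 -0.0114 -0.0094]
 flap pts 1958 [ 0.5322 -0.2121  0.078 ] [ 0.6728 -0.0021  0.1119]
 plane [ 0.2033 -0.179  -0.0135] tilt 0.1776111273355459 dir -3.0660737364128905 1593Traceback (most recent call last):
  File "<stdin>", line 20, in <module>
    return umr_minimum(a, axis, None, out, keepdims, initial, where)
ValueError: zero-size array to reduction operation minimum which has no identity
```

Run:
```python
from meas import *
s=cv2.imread("pics/scene0.png")
cv2.imwrite("pics/grip.png",cv2.resize(s[140:400,0:200],None,fx=2.3,fy=2.3))
d=np.load("scene0.npy");P,uv=cloud("scene",d)
m=(uv[:,0]<200)&(uv[:,1]>140)&(P[:,2]>.2)&(np.hypot(P[:,0]-.238,P[:,1]-.495)<.2)
a=1.123;ex=np.array([np.cos(a),np.sin(a)]);ey=np.array([np.sin(a),-np.cos(a)])
q=P[m];L=np.c_[(q[:,:2]-[.238,.495])@ex,(q[:,:2]-[.238,.495])@ey,q[:,2]-.177]
for lo,hi in((.03,.08),(.08,.12),(.12,.16),(.16,.25)):
    k=(L[:,2]>lo)&(L[:,2]<hi); print(lo,hi,k.sum(), L[k].min(0) if k.any() else'', L[k].max(0) if k.any() else'')
# monitor heights near swing area
for n in("top","scene"):
    d=np.load(n+"0.npy");P,uv=cloud(n,d)
    m=(P[:,2]>.1)&(P[:,0]>.62)&(P[:,0]<.95)&(abs(P[:,1]+.1)<.2); q=P[m]
    for z in np.arange(.1,.6,.1):
        k=(q[:,2]>z)&(q[:,2]<z+.1); print(n,round(z,1),k.sum(),q[k].min(0) if k.any() else'')
```

```text
0.03 0.08 625 [-0.0606 -0.0111  0.036 ] [0.0471 0.0088 0.08  ]
0.08 0.12 344 [-0.0607 -0.0115  0.08  ] [-0.0472  0.0003  0.1035]
0.12 0.16 3895 [-0.0895 -0.0356  0.1243] [0.004  0.0332 0.16  ]
0.16 0.25 15125 [-0.0897 -0.0357  0.16  ] [-0.0046  0.0342  0.25  ]
top 0.1 4437 [ 0.7446 -0.3     0.1001]
top 0.2 5921 [ 0.7436 -0.2999  0.2   ]
top 0.3 4167 [ 0.7439 -0.1958  0.3   ]
top 0.4 365 [0.744  0.0336 0.4001]
top 0.5 0 
scene 0.1 3636 [ 0.739  -0.2997  0.1   ]
scene 0.2 4448 [ 0.7397 -0.2999  0.2   ]
scene 0.3 597 [ 0.7409 -0.2997  0.3   ]
scene 0.4 0 
scene 0.5 0
```

View pics/grip.png

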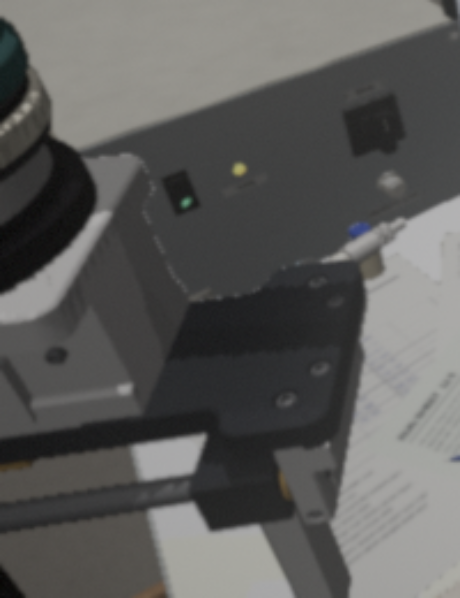

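```bash
cat >> h.py <<'E'
from scipy.spatial.transform import Rotation as Ro
YAW=np.pi/2+0.066
ex=np.array([np.cos(.066),np.sin(.066),0]);ey=np.array([-np.sin(.066),np.cos(.066),0])
def togo(p,yaw=YAW):
    o=robot.get_obs();R=Ro.from_euler("xyz",o["ee_rot"]).as_matrix()
    t=R.T@(np.array(p)-o["tool_pos"])*100
    y=np.arctan2(R[1,0],R[0,0]);sp=-((yaw-y+np.pi)%(2*np.pi)-np.pi)
    print("t=%.2f pos"%o["time"],o["tool_pos"],"yaw%.4f"%y,"F",o["wrist_force"],"w%.4f"%o["width"]);print("  shift cm",t,"spin",round(sp,4))
E
python3 -c "
from h import *
togo([.4675,-.0162,.08])"
```

```text
t=0.10 pos [0.2379 0.4953 0.1774] yaw1.1230 F [-0.39   -0.6596 -0.1128] w0.0941
  shift cm [-36.1479  42.8468   9.7973] spin -0.5138
```

```bash
python3 -m inch '-1.5 1.8 0 -0.05 0.35; -4 4.7 0 -0.12 0.35; -6.5 7.7 0 -0.2 0.35; -9 10.7 0 -0.28 0.35; -11.5 13.6 0.5 -0.36 0.35; -14 16.6 1 -0.44 0.35; -16.5 19.6 1.5 -0.5 0.35; -19 22.5 2 -0.514 0.35; -21.5 25.5 3 -0.514 0.35; -24 28.4 4 -0.514 0.35; -26.5 31.4 5 -0.514 0.35; -29 34.4 6.5 -0.514 0.35; -31.5 37.3 8 -0.514 0.35; -33.5 39.7 9 -0.514 0.35; -35 41.5 9.5 -0.514 0.35; -36.1 42.8 9.8 -0.514 0.35; -36.1 42.8 9.8 -0.514 0.35'
python3 - <<'E'
from h import *
togo([.4675,-.0162,.005])
p,d=robot.snapshot("scene"); cv2.imwrite("pics/s1.png",cv2.resize(p[130:330,230:500],None,fx=2.9,fy=2.9))
p,d=robot.snapshot("top"); cv2.imwrite("pics/t1.png",cv2.resize(p[120:320,240:500],None,fx=3,fy=3))
E
```

```text
time: 1.52
tool_pos: [0.4671, -0.0183, 0.0783]
ee_rot: [-3.138, 0.002, 1.633]
wrist_force: [0.9, -0.2, 0.4]
width: 0.0609
t=1.52 pos [ 0.4671 -0.0183  0.0783] yaw1.6330 F [ 0.949  -0.2341  0.4453] w0.0609
  shift cm [0.2248 0.0783 7.3295] spin -0.0038
```

View pics/s1.png

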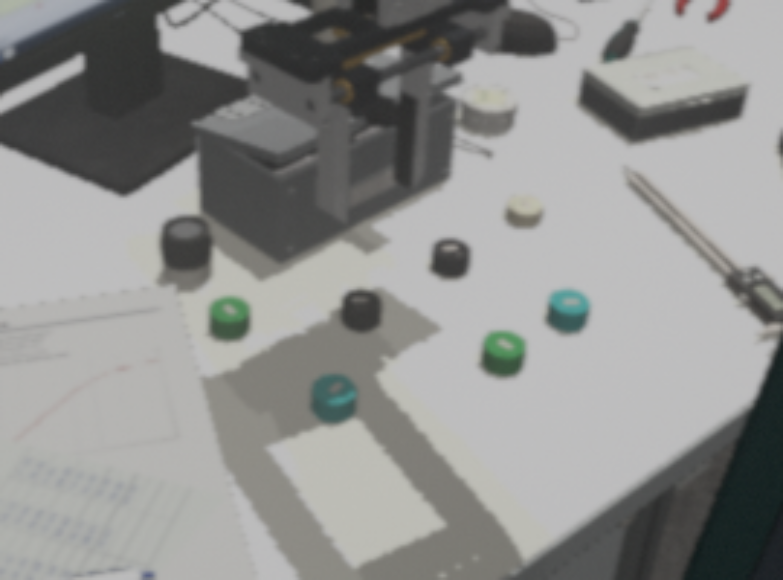

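```bash
python3 -m inch '0.22 0.08 1.5 -0.004 0.35; 0.22 0.08 4 -0.004 0.35; 0.22 0.08 6 -0.004 0.35; 0.22 0.08 7.1 -0.004 0.35; 0.22 0.08 7.3 -0.004 0.4; 0.22 0.08 7.3 -0.004 0.5; 0.22 0.08 7.3 -0.004 0.6; 0.22 0.08 7.3 -0.004 0.7; 0.22 0.08 7.3 -0.004 0.7; 0.22 0.08 7.3 -0.004 0.7'
python3 - <<'E'
from h import *
togo([.4675,-.0162,.005])
p,d=robot.snapshot("scene"); cv2.imwrite("pics/s2.png",cv2.resize(p[130:330,230:500],None,fx=2.9,fy=2.9));np.save("s2.npy",d);cv2.imwrite("pics/s2f.png",p)
E
```

```text
time: 2.45
tool_pos: [0.468, -0.0136, 0.0074]
ee_rot: [-3.141, 0.001, 1.64]
wrist_force: [-0.9, -0.1, 0.1]
width: 0.029
t=2.45 pos [ 0.468  -0.0136  0.0074] yaw1.6395 F [-0.9382 -0.1428  0.1378] w0.0290
  shift cm [-0.2584 -0.0696  0.2411] spin 0.0027
```

View pics/s2.png

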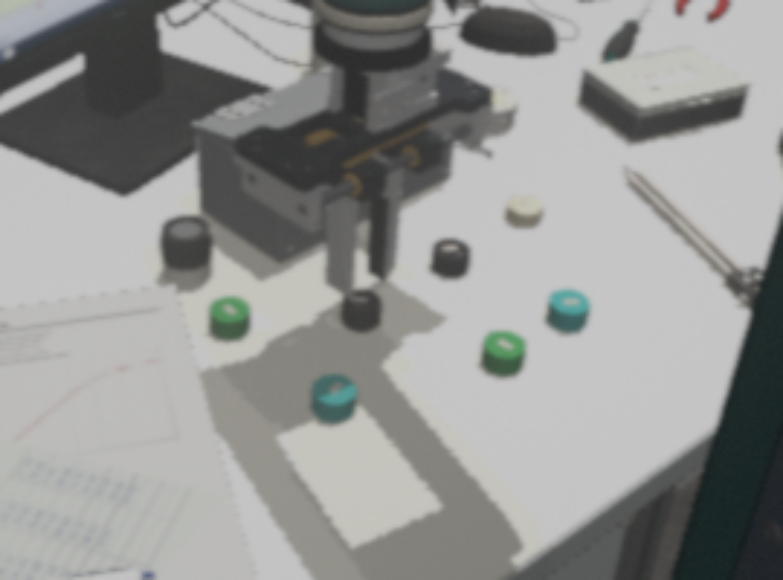

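Run:
```python
from meas import *
d=np.load("s2.npy");im=cv2.imread("pics/s2f.png")
cv2.imwrite("pics/s2z.png",cv2.resize(im[180:255,320:400],None,fx=8,fy=8,interpolation=0))
P,uv=cloud("scene",d)
for v in (210,220,225,228,230,232,236):
    for u in (345,347,349,355,358,361): 
        k=(uv[:,0]==u)&(uv[:,1]==v); print((u,v),P[k].round(3), end=' ')
    print()
```

```text
(345, 210) [[0.467 0.012 0.09 ]] (347, 210) [[0.461 0.012 0.093]] (349, 210) [[0.455 0.012 0.097]] (355, 210) [[ 0.554 -0.095 -0.002]] (358, 210) [[ 0.472 -0.028  0.071]] (361, 210) [[ 0.465 -0.03   0.074]] 
(345, 220) [[0.465 0.012 0.067]] (347, 220) [[0.462 0.01  0.068]] (349, 220) [[0.455 0.01  0.072]] (355, 220) [[ 0.522 -0.068 -0.001]] (358, 220) [[ 0.472 -0.03   0.045]] (361, 220) [[ 0.464 -0.031  0.049]] 
(345, 225) [[0.464 0.013 0.056]] (347, 225) [[0.461 0.01  0.056]] (349, 225) [[0.454 0.01  0.06 ]] (355, 225) [[ 0.505 -0.053  0.001]] (358, 225) [[ 0.503 -0.06  -0.   ]] (361, 225) [[ 0.462 -0.03   0.037]] 
(345, 228) [[0.467 0.009 0.045]] (347, 228) [[0.458 0.012 0.051]] (349, 228) [[0.454 0.01  0.053]] (355, 228) [[ 0.498 -0.047  0.001]] (358, 228) [[ 0.496 -0.054 -0.001]] (361, 228) [[ 0.491 -0.059 -0.001]] 
(345, 230) [[ 0.506 -0.024  0.   ]] (347, 230) [[0.458 0.012 0.046]] (349, 230) [[0.456 0.008 0.046]] (355, 230) [[ 0.475 -0.026  0.019]] (358, 230) [[ 0.469 -0.029  0.021]] (361, 230) [[ 0.485 -0.053 -0.001]] 
(345, 232) [[ 0.5  -0.02  0.  ]] (347, 232) [[ 0.498 -0.024 -0.   ]] (349, 232) [[ 0.479 -0.012  0.017]] (355, 232) [[ 0.47  -0.021  0.018]] (358, 232) [[ 0.467 -0.027  0.017]] (361, 232) [[ 0.462 -0.031  0.019]] 
(345, 236) [[ 0.491 -0.012 -0.002]] (347, 236) [[ 0.488 -0.016 -0.001]] (349, 236) [[ 0.468 -0.003  0.018]] (355, 236) [[ 0.46  -0.013  0.018]] (358, 236) [[ 0.455 -0.016  0.019]] (361, 236) [[ 0.455 -0.025  0.015]]
```

View pics/s2z.png

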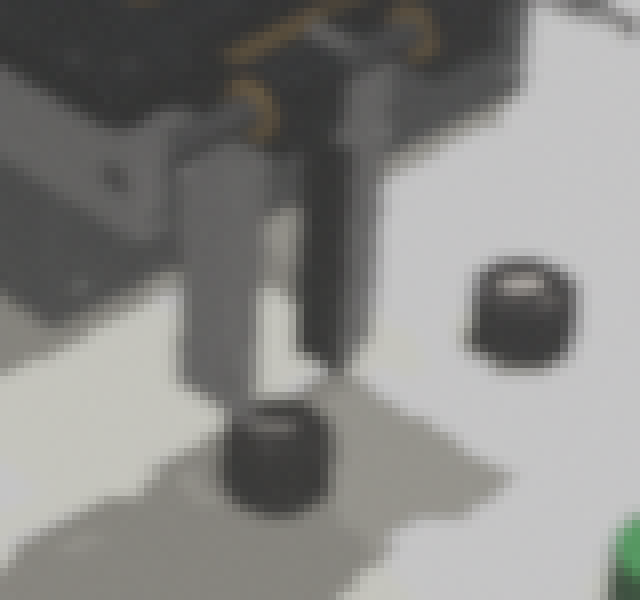

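Run:
```python
from h import *
togo([.4675,-.0162,.005])
for i in range(2):
    p,d=robot.snapshot("scene"); cv2.imwrite(f"pics/s3{i}.png",cv2.resize(p[180:255,320:400],None,fx=7,fy=7,interpolation=0))
togo([.4675,-.0162,.005])
```

```text
t=2.50 pos [ 0.4678 -0.0136  0.0072] yaw1.6394 F [-0.2243  0.3065 -0.3563] w0.0286
  shift cm [-0.2593 -0.0505  0.2175] spin 0.0027
t=2.60 pos [ 0.4675 -0.0136  0.0068] yaw1.6394 F [ 0.2232 -0.6198 -0.5927] w0.0281
  shift cm [-0.2633 -0.0167  0.1762] spin 0.0026
```

View pics/s31.png

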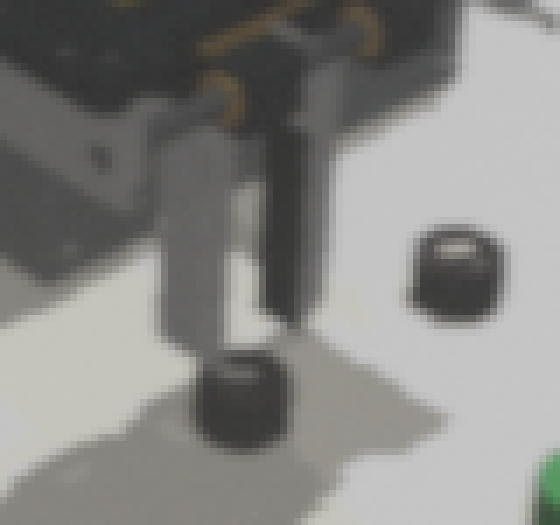

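The fingers at (347,230) and (362,227) in the full scene view end above the puck, although the reported TCP is at z = 7 mm and nothing was gripped. I'll measure the real tip height before going on.

Run:
```python
from meas import *
p,d=robot.snapshot("scene");P,uv=cloud("scene",d)
o=robot.get_obs();T=o["tool_pos"]
L=np.c_[(P-T)@ey,(P-T)@ex,P[:,2]]
m=(abs(L[:,0])<.05)&(abs(L[:,1])<.025)&(L[:,2]>.023)&(L[:,2]<.09)
q=L[m]
for s in(1,-1):
    k=q[q[:,0]*s>0]; z=np.sort(k[:,2]); print(s,len(k),"lowest",z[:8], "x",np.percentile(k[:,0],[2,50,98]),"y",np.percentile(k[:,1],[2,50,98]))
p,d=robot.snapshot("top");cv2.imwrite("pics/t3.png",cv2.resize(p[120:320,240:500],None,fx=3,fy=3))
```

```text
1 202 lowest [0.0347 0.0358 0.0373 0.0392 0.0394 0.0404 0.042  0.0422] x [0.0146 0.0241 0.0261] y [-0.012  -0.0083  0.0072]
-1 222 lowest [0.0331 0.0333 0.0339 0.0349 0.0351 0.0353 0.0361 0.0366] x [-0.0264 -0.0164 -0.0145] y [-0.0119 -0.0067  0.006 ]
```

View pics/t3.png

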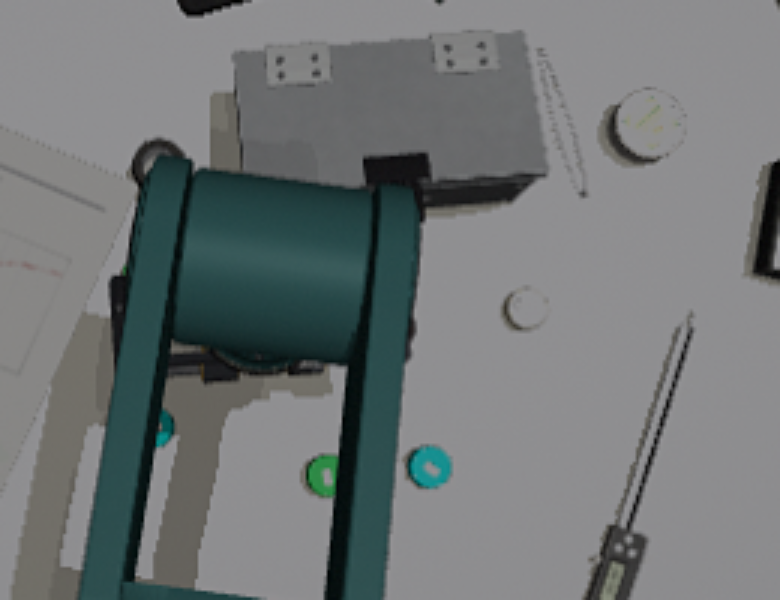

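```bash
python3 -m inch '-0.26 0 0 0 0.35; -0.26 0 0 0 0.35; -0.26 0 0 0 0.35; -0.26 0 0.4 0 0.35; -0.26 0 0.8 0 0.35; -0.26 0 1.2 0 0.35; -0.26 0 1.2 0 0.35; -0.26 0 1.2 0 0.35'
cat > tips.py <<'E'
from meas import *
def tips(save=None):
    p,d=robot.snapshot("scene");P,uv=cloud("scene",d)
    o=robot.get_obs();T=o["tool_pos"];print("T",T,"F",o["wrist_force"],"w",o["width"])
    L=np.c_[(P-T)@ey,(P-T)@ex,P[:,2]]
    m=(abs(L[:,0])<.055)&(abs(L[:,1])<.025)&(L[:,2]>.004)&(L[:,2]<.3)
    for s in(1,-1):
        k=L[m&(L[:,0]*s>.017)]; z=np.sort(k[:,2]); print(s,len(k),"low",z[:6],"x",np.percentile(k[:,0],[5,95]),"y",np.percentile(k[:,1],[5,95]))
    if save: cv2.imwrite(save,cv2.resize(p[170:260,310:420],None,fx=6,fy=6))
E
python3 -c "
from tips import *
tips('pics/s4.png')"
```

```text
time: 3.37
tool_pos: [0.4669, -0.016, -0.0062]
ee_rot: [-3.138, 0.0, 1.639]
wrist_force: [0.4, 0.5, -0.4]
width: 0.0613
T [ 0.4672 -0.0161 -0.0058] F [0.3948 0.2105 0.1233] w 0.06100457644024025
1 1668 low [0.023  0.0238 0.0248 0.0249 0.0279 0.0293] x [0.0214 0.0427] y [-0.024   0.0186]
-1 619 low [0.021  0.0212 0.0216 0.0217 0.0223 0.0226] x [-0.0463 -0.0239] y [-0.0241  0.0049]
```

View pics/s4.png

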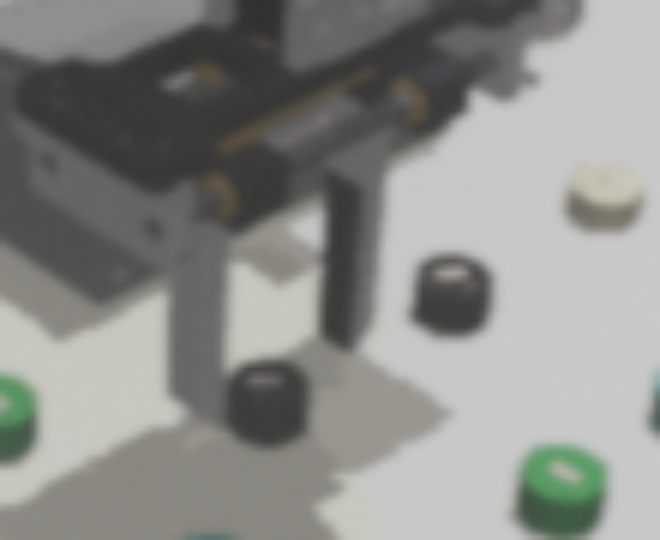

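```bash
python3 -m inch '0 0 0.5 0 0.35; 0 0 1 0 0.35; 0 0 1.4 0 0.35; 0 0 1.6 0 0.35; 0 0 1.6 0 0.35'
python3 -c "
from tips import *
tips('pics/s5.png')"
```

```text
time: 3.83
tool_pos: [0.4664, -0.016, -0.0227]
ee_rot: [-3.137, 0.0, 1.639]
wrist_force: [0.3, -0.3, -0.6]
width: 0.0608
T [ 0.4668 -0.016  -0.0223] F [ 0.2453 -1.3859  0.5866] w 0.06140069309884094
1 1811 low [0.0065 0.0071 0.0078 0.0099 0.0102 0.012 ] x [0.0215 0.0422] y [-0.0239  0.0187]
-1 603 low [0.0053 0.0054 0.0056 0.0059 0.0064 0.0075] x [-0.0464 -0.0236] y [-0.0242  0.0046]
```

View pics/s5.png

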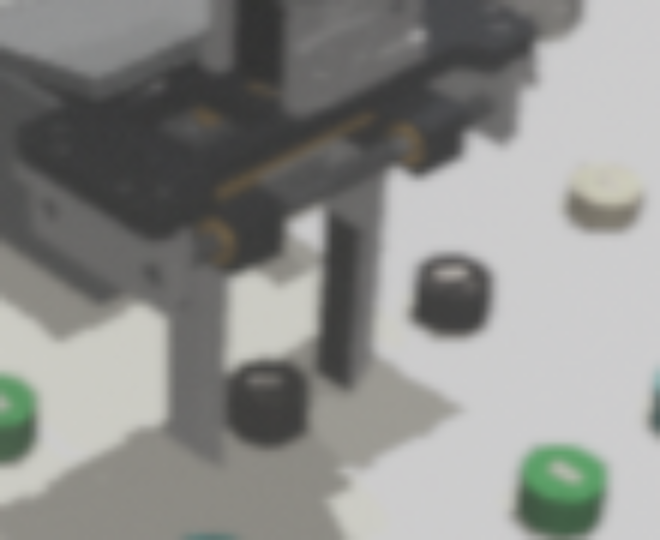

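The fingers now straddle the puck (crop ~(268,400)) with their tips about 5 mm up. The true tip is therefore about 27.5 mm above the reported TCP, and I'll plan with that offset. Now I grip.

```bash
python3 -m inch '0 0 0 0 0.45; 0 0 0 0 0.6; 0 0 0 0 0.75; 0 0 0 0 0.75; 0 0 0 0 0.75; 0 0 0 0 0.75; 0 0 0 0 0.75'
python3 - <<'E'
from h import *
togo([0,0,0])
E
```

```text
time: 4.47
tool_pos: [0.4669, -0.0161, -0.0221]
ee_rot: [-3.138, 0.0, 1.639]
wrist_force: [-0.3, 0.0, 1.1]
width: 0.0292
t=4.47 pos [ 0.4669 -0.0161 -0.0221] yaw1.6395 F [-0.2621  0.0282  1.0747] w0.0292
  shift cm [  4.805  -46.4777  -2.0387] spin 0.0027
```

```bash
python3 -m inch '-0.3 0.01 0 0 0.75; -0.9 0.02 0 0 0.75; -1.6 0.04 0 0 0.75; -2.3 0.05 0 0 0.75; -2.9 0.07 0 0 0.75; -3.25 0.08 0 0 0.75; -3.42 0.08 0 0 0.75; -3.42 0.08 0 0 0.75; -3.42 0.08 0 0 0.75'
python3 - <<'E'
from h import *
togo([.4669+.0030,-.0161-.0341,-.022])
E
```

```text
time: 5.22
tool_pos: [0.4701, -0.0504, -0.0221]
ee_rot: [-3.138, 0.001, 1.639]
wrist_force: [0.7, -0.4, 0.6]
width: 0.0296
t=5.22 pos [ 0.4701 -0.0504 -0.0221] yaw1.6391 F [ 0.6532 -0.3578  0.5636] w0.0296
  shift cm [ 0.0171 -0.0152 -0.0099] spin 0.0023
```

```bash
python3 -m inch '0 0 0 0 0.65; 0 0 0 0 0.5; 0 0 0 0 0.5; 0 0 0 0 0.5; 0 0 -1 0 0.5; 0 0 -3 0 0.4; 0 0 -5 0 0.35; 0 0 -5 0 0.35'
python3 - <<'E'
from h import *
togo([.4885,-.2127,.03])
p,d=robot.snapshot("scene"); cv2.imwrite("pics/s6.png",cv2.resize(p[130:330,230:500],None,fx=2.9,fy=2.9))
E
```

```text
time: 5.88
tool_pos: [0.4737, -0.051, 0.0328]
ee_rot: [3.137, 0.003, 1.639]
wrist_force: [1.4, 0.1, -0.0]
width: 0.0605
t=5.88 pos [ 0.4737 -0.051   0.0328] yaw1.6393 F [ 1.4445  0.0542 -0.0131] w0.0605
  shift cm [-16.2334   0.3638   0.3303] spin 0.0025
```

View pics/s6.png

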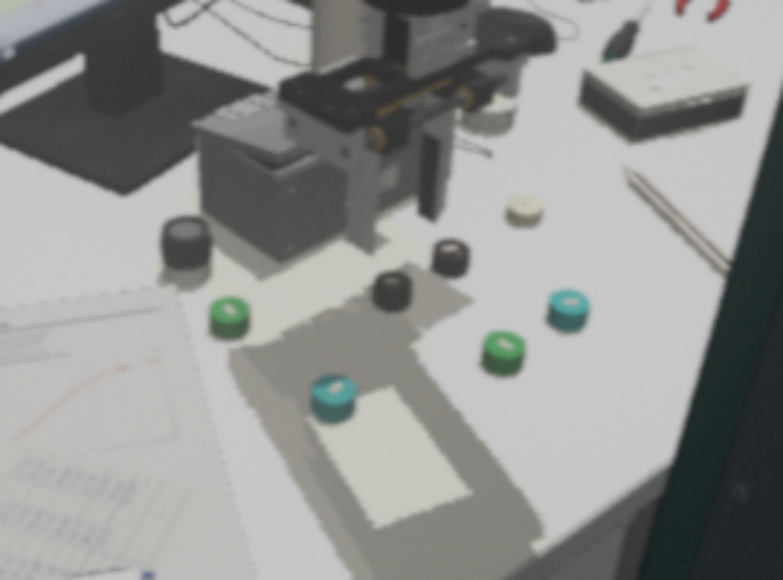

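```bash
python3 -m inch '-1.5 0.05 0 0 0.35; -4.5 0.1 0 0 0.35; -8 0.2 0 0 0.35; -11.5 0.3 0 0.002 0.35; -14.2 0.36 0 0.002 0.35; -15.7 0.36 0 0.002 0.35; -16.23 0.36 0 0.002 0.35; -16.23 0.36 1 0.002 0.35; -16.23 0.36 2 0.002 0.35; -16.23 0.36 2 0.002 0.35'
python3 - <<'E'
from tips import *
togo([.4885,-.2127,-.0225]); tips()
p,d=robot.snapshot("scene"); cv2.imwrite("pics/s7.png",cv2.resize(p[130:330,230:500],None,fx=2.9,fy=2.9))
E
```

```text
time: 6.77
tool_pos: [0.4851, -0.2097, 0.0077]
ee_rot: [-3.139, -0.002, 1.639]
wrist_force: [0.2, 0.3, -0.7]
width: 0.0611
t=6.77 pos [ 0.4851 -0.2097  0.0077] yaw1.6387 F [ 0.2143  0.3266 -0.6869] w0.0611
  shift cm [-0.3233  0.3252  3.0202] spin 0.0019
T [ 0.4856 -0.21    0.0087] F [ 0.2362  0.3019 -0.5609] w 0.06114583916556837
1 1222 low [0.0354 0.0363 0.0373 0.0392 0.0408 0.0409] x [0.0209 0.0424] y [-0.0236  0.0169]
-1 489 low [0.0122 0.0131 0.0144 0.0349 0.0353 0.0355] x [-0.0439 -0.0252] y [-0.0241  0.0051]
```

View pics/s7.png

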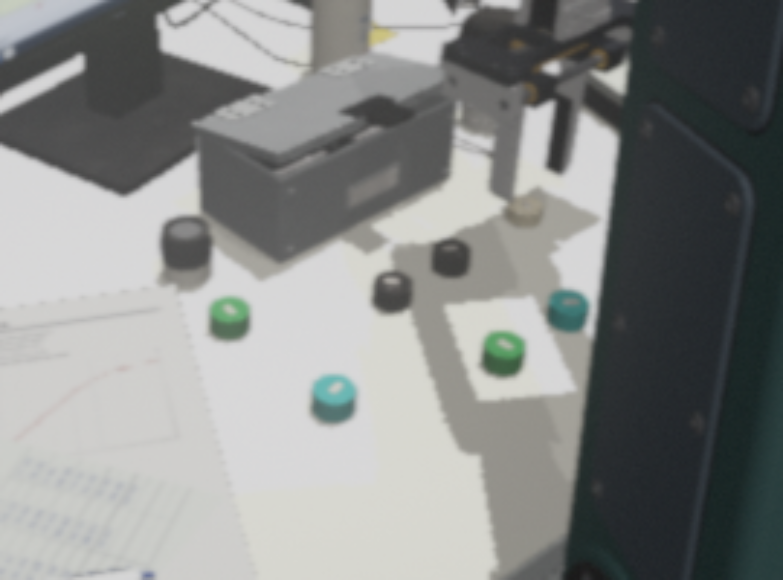

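```bash
python3 -m inch '-0.3 0.3 0 0 0.35; -0.3 0.3 0.8 0 0.35; -0.3 0.3 1.8 0 0.35; -0.3 0.3 2.6 0 0.35; -0.3 0.3 3 0 0.35; -0.3 0.3 3.05 0 0.35; -0.3 0.3 3.05 0 0.35; -0.3 0.3 3.05 0 0.5; -0.3 0.3 3.05 0 0.65; -0.3 0.3 3.05 0 0.75;  -0.3 0.3 3.05 0 0.75;  -0.3 0.3 3.05 0 0.75; -0.3 0.3 3.05 0 0.75; -0.3 0.3 3.05 0 0.75'
python3 - <<'E'
from tips import *
togo([.4885,-.2127,-.0225]); tips()
p,d=robot.snapshot("scene"); cv2.imwrite("pics/s8.png",cv2.resize(p[150:260,330:480],None,fx=5,fy=5))
E
```

```text
time: 8.03
tool_pos: [0.4898, -0.2134, -0.0204]
ee_rot: [3.141, 0.001, 1.639]
wrist_force: [0.0, 0.1, 0.9]
width: 0.0295
t=8.03 pos [ 0.4898 -0.2134 -0.0204] yaw1.6390 F [0.0397 0.1269 0.9202] w0.0295
  shift cm [ 0.0801 -0.1232  0.2078] spin 0.0022
T [ 0.4898 -0.2134 -0.0204] F [-0.3648 -0.595   1.2919] w 0.029502092450421423
1 1420 low [0.008  0.0113 0.0123 0.0133 0.0135 0.0139] x [0.0203 0.036 ] y [-0.0234  0.0168]
-1 288 low [0.0094 0.0129 0.0131 0.0141 0.0141 0.0146] x [-0.0415 -0.0172] y [-0.0246  0.0012]
```

View pics/s8.png

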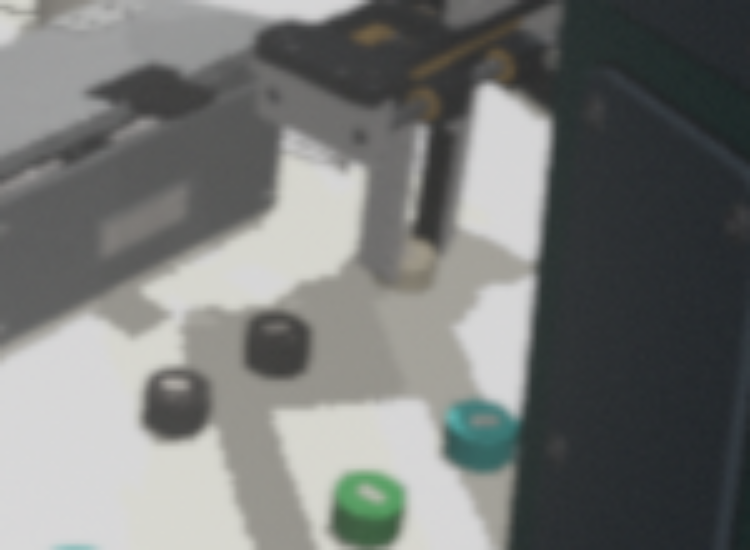

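```bash
python3 -m inch '0.3 -0.07 0 0 0.75; 0.9 -0.2 0 0 0.75; 1.6 -0.37 0 0 0.75; 2.3 -0.53 0 0 0.75; 2.9 -0.67 0 0 0.75; 3.2 -0.74 0 0 0.75; 3.37 -0.77 0 0 0.75; 3.37 -0.77 0 0 0.75; 3.37 -0.77 0 0 0.75; 3.37 -0.77 0 0 0.75'
python3 - <<'E'
from h import *
togo([.4898-.0099,-.2134+.0331,-.0204])
E
```

```text
time: 8.97
tool_pos: [0.4798, -0.1801, -0.0204]
ee_rot: [3.141, 0.0, 1.639]
wrist_force: [-0.4, 1.6, 1.6]
width: 0.0295
t=8.97 pos [ 0.4798 -0.1801 -0.0204] yaw1.6390 F [-0.3509  1.6178  1.5832] w0.0295
  shift cm [-0.021   0.0098 -0.0034] spin 0.0022
```

Release, raise, and move off to the front-right so that the cameras can see the row.

```bash
python3 -m inch '0 0 0 0 0.65; 0 0 0 0 0.5; 0 0 0 0 0.5; 0 0 0 0 0.5; 0 0 -1.5 0 0.5; 0 0 -4.5 0 0.5; 0 0 -8 0 0.5; -2 0 -11 0 0.5; -5 0 -13 0 0.5; -8.5 0 -13 0 0.5; -12 0 -13 0 0.5; -15.5 0 -13 0 0.5; -18 0 -13 0 0.5; -18 0 -13 0 0.5'
cat > row.py <<'E'
from meas import *
def row(tag):
    out={}
    for n in("top","scene"):
        p,d=robot.snapshot(n);cv2.imwrite(f"pics/{n}{tag}.png",p);P,uv=cloud(n,d)
        m=(P[:,0]>.44)&(P[:,0]<.51)&(P[:,1]>-.24)&(P[:,1]<.02)&(P[:,2]>.008)&(P[:,2]<.03)
        M=np.zeros((400,640),np.uint8);M[uv[m,1].astype(int),uv[m,0].astype(int)]=1
        r=[]
        for c,s in blobs(M,60,400):
            x,y,w,h,a=s;sel=m&(uv[:,0]>=x)&(uv[:,0]<x+w)&(uv[:,1]>=y)&(uv[:,1]<y+h)
            tt=P[sel]; tt=tt[tt[:,2]>np.percentile(tt[:,2],90)-.004][:,:2]
            r.append((tt.mean(0)+(tt.max(0)+tt.min(0))/2)/2)
        r=np.array(sorted(r,key=lambda a:-a[1])); print(n,r.tolist())
        if len(r)==3:
            for i in(0,2): print("  rel mid: box y %.4f box x %.4f"%((r[i]-r[1])@ey[:2],(r[i]-r[1])@ex[:2]))
E
python3 -c "
from row import *
row('9'); togo([0,0,0])
t=cv2.imread('pics/top9.png');cv2.imwrite('pics/t9.png',cv2.resize(t[120:280,260:480],None,fx=3.5,fy=3.5))"
```

```text
time: 10.13
tool_pos: [0.4912, -0.3646, 0.1086]
ee_rot: [-3.141, 0.002, 1.634]
wrist_force: [-0.5, 0.1, 0.5]
width: 0.0469
top [[0.47208788212423153, -0.049195715416948095], [0.4758692808388991, -0.11396379243668905], [0.4805026171602046, -0.17872392579715426]]
  rel mid: box y 0.0649 box x 0.0005
  rel mid: box y -0.0649 box x 0.0004
scene [[0.4690252290095438, -0.04997321384637854], [0.47350728174896595, -0.11639664457986283], [0.4761438236455686, -0.17983376319175337]]
  rel mid: box y 0.0666 box x -0.0001
  rel mid: box y -0.0635 box x -0.0016
t=10.23 pos [ 0.4916 -0.3602  0.1088] yaw1.6372 F [ 0.0924  0.0085 -0.1193] w0.0471
  shift cm [ 39.1904 -46.655   10.9606] spin 0.0004
```

View pics/t9.png

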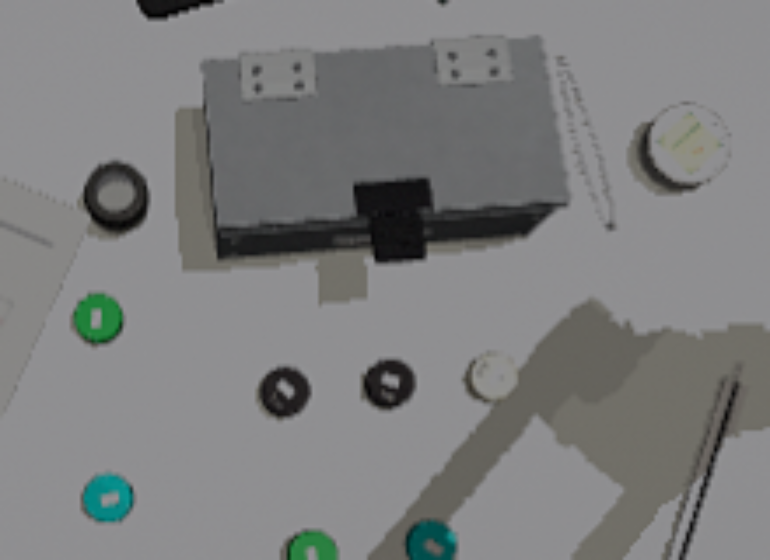

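The row checks out in the top view (±64.9 mm along, within 0.5 mm in line), and the middle mount at crop (389,384) has not moved. Next is the flap tab.

```bash
python3 -c "
from h import *
togo([.5469,-.1104,.1088])"
```

```text
t=10.23 pos [ 0.4916 -0.3602  0.1088] yaw1.6372 F [ 0.0924  0.0085 -0.1193] w0.0471
  shift cm [24.5612  7.1752  0.0267] spin 0.0004
```

```bash
python3 -m inch '1.5 0.5 0 0 0.5; 4.5 1.3 0 0 0.5; 8 2.3 0 0 0.5; 11.5 3.4 0 0 0.5; 15 4.4 0 0 0.5; 18.5 5.4 0 0 0.5; 21.5 6.3 0 0 0.5; 23.5 6.9 0 0 0.5; 24.56 7.18 0 0 0.5; 24.56 7.18 0 0 0.5; 24.56 7.18 0 0 0.5; 24.56 7.18 0 0 0.5'
python3 - <<'E'
from tips import *
togo([.5469,-.1104,.0725])
p,d=robot.snapshot("scene"); cv2.imwrite("pics/s10.png",cv2.resize(p[100:240,270:450],None,fx=4.2,fy=4.2))
E
```

```text
time: 11.23
tool_pos: [0.5466, -0.1109, 0.1091]
ee_rot: [-3.141, -0.001, 1.637]
wrist_force: [0.4, -0.6, -0.5]
width: 0.0472
t=11.23 pos [ 0.5466 -0.1109  0.1091] yaw1.6368 F [ 0.3773 -0.6464 -0.5078] w0.0472
  shift cm [0.0462 0.0379 3.6607] spin 0.0
```

View pics/s10.png

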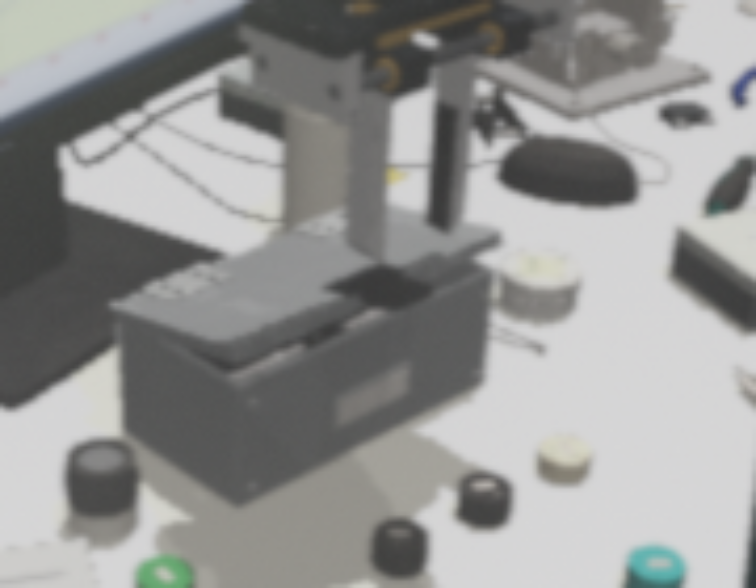

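```bash
python3 -m inch '0.05 0.04 0.8 0 0.5; 0.05 0.04 1.8 0 0.5; 0.05 0.04 2.7 0 0.5; 0.05 0.04 3.3 0 0.5; 0.05 0.04 3.66 0 0.5; 0.05 0.04 3.66 0 0.5'
python3 - <<'E'
from tips import *
togo([.5469,-.1104,.0725])
p,d=robot.snapshot("scene"); cv2.imwrite("pics/s11.png",cv2.resize(p[130:215,310:420],None,fx=7,fy=7))
E
```

```text
time: 11.78
tool_pos: [0.5459, -0.1107, 0.0706]
ee_rot: [-3.138, -0.002, 1.636]
wrist_force: [0.1, 0.6, -0.1]
width: 0.0469
t=11.78 pos [ 0.5459 -0.1107  0.0706] yaw1.6355 F [ 0.1075  0.6225 -0.0919] w0.0469
  shift cm [ 0.0241  0.1047 -0.1926] spin -0.0013
```

View pics/s11.png

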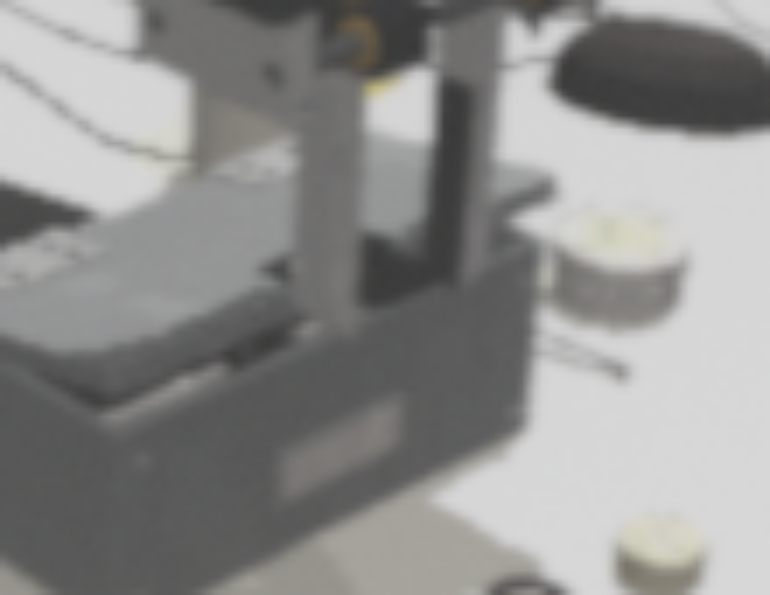

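The fingers straddle the tab: left finger at crop (330,300), right at (455,260), tab between them at (390,270). Closing.

```bash
python3 -m inch '0.02 0.08 -0.15 0 0.5; 0.02 0.08 -0.15 0 0.6; 0.02 0.08 -0.15 0 0.7; 0.02 0.08 -0.15 0 0.75; 0.02 0.08 -0.15 0 0.75; 0.02 0.08 -0.15 0 0.75; 0.02 0.08 -0.15 0 0.75'
python3 - <<'E'
from tips import *
togo([.5469,-.1104,.0725])
print(robot.get_obs()["wrist_torque"])
# arc
for th in np.arange(.18,1.66,.12):
    r=.123;f=lambda t:np.array([-r*np.cos(t)+.003*np.sin(t), r*np.sin(t)+.003*np.cos(t)])
    print("%.2f ty %.2f tz %.2f"%(th,*( (f(th)-f(.18))*100*[1,-1])))
E
```

```text
time: 12.42
tool_pos: [0.5475, -0.1103, 0.0733]
ee_rot: [-3.14, -0.002, 1.636]
wrist_force: [0.9, 1.5, 1.3]
width: 0.0295
t=12.42 pos [ 0.5475 -0.1103  0.0733] yaw1.6358 F [0.942  1.4817 1.2888] w0.0295
  shift cm [-0.0023 -0.059   0.0823] spin -0.001
[ 0.2059 -0.1115 -0.0203]
0.18 ty 0.00 tz -0.00
0.30 ty 0.39 tz -1.42
0.42 ty 0.94 tz -2.79
0.54 ty 1.65 tz -4.08
0.66 ty 2.51 tz -5.28
0.78 ty 3.51 tz -6.37
0.90 ty 4.64 tz -7.32
1.02 ty 5.87 tz -8.14
1.14 ty 7.18 tz -8.80
1.26 ty 8.57 tz -9.31
1.38 ty 10.01 tz -9.64
1.50 ty 11.48 tz -9.79
1.62 ty 12.95 tz -9.77
```

```bash
python3 -m inch '0.1 0 -0.5 0 0.75; 0.28 0 0 0 0.75' >/dev/null 2>&1 || true; echo; python3 -c "
from h import *
togo([.5475,-.1103,.0733])"
```

```text
t=12.58 pos [ 0.5478 -0.1103  0.075 ] yaw1.6351 F [-2.4001 -8.0201  2.1408] w0.0294
  shift cm [ 0.0027 -0.0329  0.1736] spin -0.0017
```

I mistyped those two rows: the first column is sideways. The effect was about 8 N and almost no displacement. Next come the correct arc rows.

```bash
python3 -m inch '0 0.1 -0.4 0 0.75; 0 0.35 -1.25 0 0.75; 0 0.9 -2.6 0 0.75; 0 1.6 -3.9 0 0.75; 0 2.45 -5.1 0 0.75; 0 2.9 -5.7 0 0.75; 0 2.9 -5.7 0 0.75'
python3 - <<'E'
from tips import *
togo([.5475,-.1103,.0733])
p,d=robot.snapshot("scene"); cv2.imwrite("pics/s12.png",cv2.resize(p[90:240,270:450],None,fx=4,fy=4))
E
```

```text
time: 13.17
tool_pos: [0.5779, -0.1085, 0.1333]
ee_rot: [3.141, 0.005, 1.635]
wrist_force: [1.2, -2.1, -1.3]
width: 0.0296
t=13.17 pos [ 0.5779 -0.1085  0.1333] yaw1.6353 F [ 1.1873 -2.129  -1.3299] w0.0296
  shift cm [ 0.0529 -3.0465  6.0015] spin -0.0015
```

View pics/s12.png

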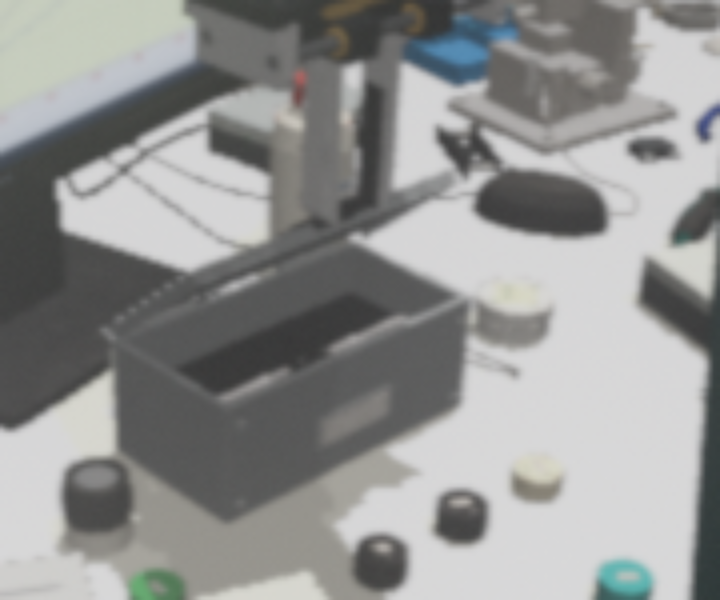

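```bash
python3 -m inch '0 0.45 -0.37 0 0.75; 0 1.5 -1.27 0 0.75; 0 2.8 -2.14 0 0.75; 0 4.1 -2.8 0 0.75; 0 5.5 -3.31 0 0.75; 0 6.9 -3.64 0 0.75; 0 8.0 -3.77 0 0.75; 0 8.0 -3.77 0 0.75'
python3 - <<'E'
from tips import *
togo([.5475,-.1103,.0733])
p,d=robot.snapshot("scene"); cv2.imwrite("pics/s13.png",cv2.resize(p[60:240,250:450],None,fx=3.3,fy=3.3))
E
```

```text
time: 13.88
tool_pos: [0.6584, -0.1033, 0.1724]
ee_rot: [3.139, 0.006, 1.635]
wrist_force: [-0.4, -0.9, 3.3]
width: 0.0293
t=13.88 pos [ 0.6584 -0.1033  0.1724] yaw1.6354 F [-0.356  -0.8555  3.2816] w0.0293
  shift cm [  0.0796 -11.1379   9.8872] spin -0.0014
```

View pics/s13.png

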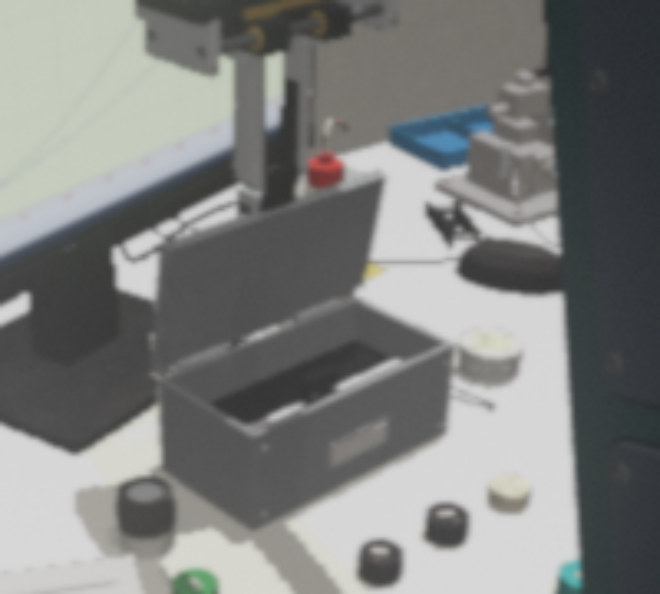

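```bash
python3 -m inch '0 0.6 0.02 0 0.75; 0 1.4 0.06 0 0.75; 0 2.1 0.13 0 0.75; 0 2.6 0.2 0 0.75; 0 2.6 0.2 0 0.75; 0 2.6 0.2 0 0.75; 0 2.6 0.2 0 0.6; 0 2.6 0.2 0 0.5; 0 2.6 0.2 0 0.5; 0 2.6 0.2 0 0.5'
python3 - <<'E'
from tips import *
togo([.5475,-.1103,.0733])
p,d=robot.snapshot("scene"); cv2.imwrite("pics/s14.png",cv2.resize(p[60:240,250:450],None,fx=3.3,fy=3.3))
E
```

```text
time: 14.77
tool_pos: [0.6838, -0.1011, 0.1693]
ee_rot: [3.141, 0.005, 1.636]
wrist_force: [0.6, 0.5, 0.1]
width: 0.0464
t=14.77 pos [ 0.6838 -0.1011  0.1693] yaw1.6357 F [0.6451 0.5307 0.1419] w0.0464
  shift cm [  0.0201 -13.6724   9.5821] spin -0.0011
```

View pics/s14.png

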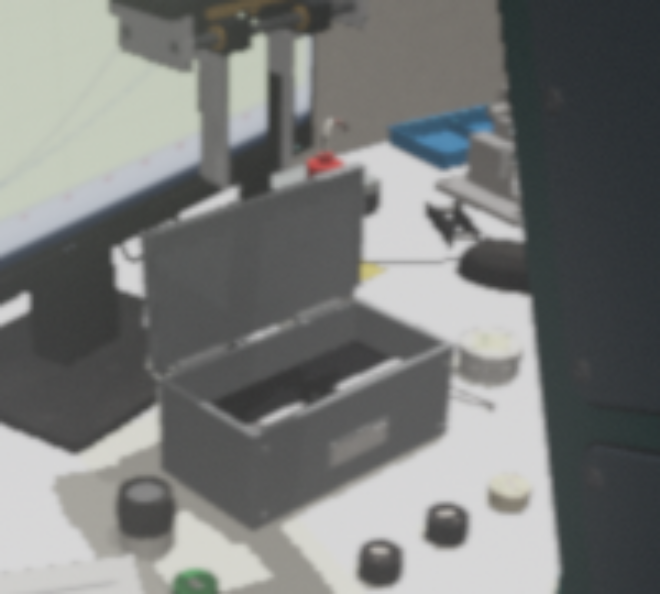

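The flap is past upright. Next I raise off the tab and pull away to the right, so both cameras can see the plate.

```bash
python3 -m inch '0 0 -1 0 0.5; 0 0 -2.5 0 0.5; 0 0 -4 0 0.5; 0 -0.5 -5 0 0.5; 0 -2.5 -5 0 0.5; -1 -5.5 -5 0 0.5; -3.5 -8.5 -5 0 0.5; -6.5 -11 -5 0 0.5; -10 -13 -5 0 0.5; -13.5 -15 -5 0 0.5; -17 -16.5 -5 0 0.5; -20 -18 -5 0 0.5; -23 -18 -5 0 0.5; -25 -18 -5 0 0.5; -25 -18 -5 0 0.5'
python3 - <<'E'
from row import *
row("15"); togo([0,0,0])
t=cv2.imread("pics/top15.png");s=cv2.imread("pics/scene15.png")
cv2.imwrite("pics/t15.png",cv2.resize(t[90:240,290:440],None,fx=4,fy=4)); cv2.imwrite("pics/s15.png",cv2.resize(s[130:230,280:410],None,fx=6,fy=6))
E
```

```text
time: 16.07
tool_pos: [0.5189, -0.366, 0.22]
ee_rot: [3.141, 0.006, 1.631]
wrist_force: [-0.2, -0.2, 0.7]
width: 0.0473
top [[0.47206027223299873, -0.04911750096552938], [0.4761093499066238, -0.11418094594638592], [0.4803282074089334, -0.1785935528971104]]
  rel mid: box y 0.0652 box x 0.0003
  rel mid: box y -0.0646 box x -0.0000
scene [[0.4693113734850035, -0.0505561469332433], [0.4735879275976467, -0.11622319444361179], [0.47589856154160926, -0.18060163366892953]]
  rel mid: box y 0.0658 box x 0.0001
  rel mid: box y -0.0644 box x -0.0019
t=16.17 pos [ 0.5199 -0.3623  0.2204] yaw1.6344 F [-0.9047 -0.1766  0.8892] w0.0471
  shift cm [ 39.5535 -49.5989  21.8315] spin -0.0024
```

View pics/t15.png

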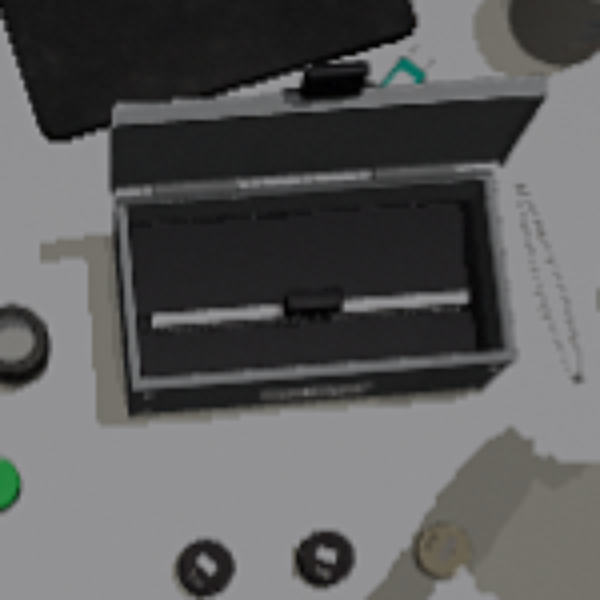

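View pics/s15.png

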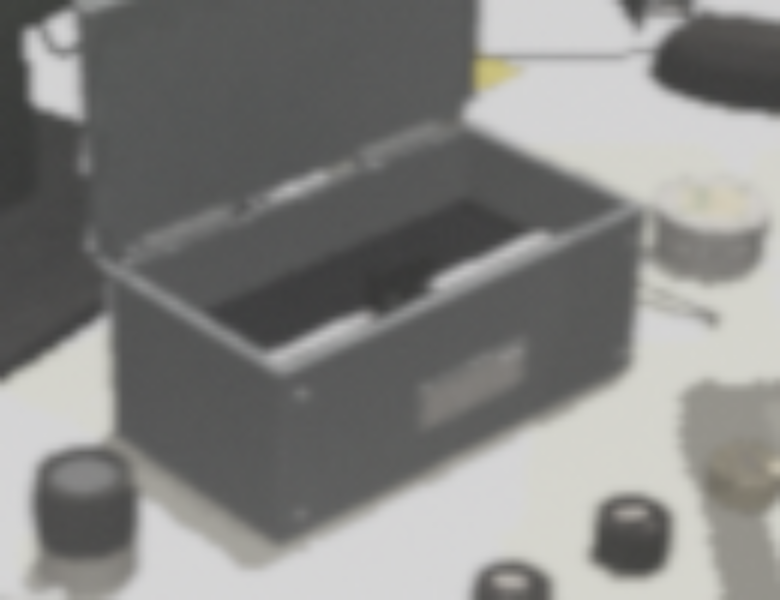

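The flap stands open, and the plate's top edge runs from crop (152,320) to (470,297) with the black bar at (313,303). Measuring the bar now.

Run:
```python
from meas import *
t=cv2.imread("pics/top15.png")
f=lambda u,v:[290+u/4-.4,90+v/4-.4]
ends=onz("top",[f(152,320),f(470,297)],.054); print("plate ends",ends, "len",np.linalg.norm(ends[0]-ends[1]),"mid",ends.mean(0),"yaw",np.arctan2(-(ends[0]-ends[1])[0],(ends[0]-ends[1])[1]))
for n in("top","scene"):
    p,d=robot.snapshot(n);P,uv=cloud(n,d)
    off={"top":[-.0017,-.0012,0],"scene":[.0012,.0005,0]}[n]
    P=P+off
    L=np.c_[(P-[.4745,-.1152,0])@ex,(P-[.4745,-.1152,0])@ey,P[:,2]]  # rel mid, box axes
    m=(L[:,0]>.1)&(L[:,0]<.16)&(abs(L[:,1])<.03)&(L[:,2]>.062)&(L[:,2]<.079)
    q=L[m]; tp=q[q[:,2]>np.percentile(q[:,2],90)-.005]
    print(n,"bar",len(q),"z90",np.percentile(q[:,2],[50,90,98]),"top x",np.percentile(tp[:,0],[2,50,98]),"y",np.percentile(tp[:,1],[2,98]))
    m=(L[:,0]>.11)&(L[:,0]<.15)&(abs(L[:,1])<.09)&(abs(L[:,1])>.02)&(L[:,2]>.05)&(L[:,2]<.062)
    q=L[m];print("  plate",len(q),"z",np.percentile(q[:,2],[50,90]) if len(q) else'', "x",np.median(q[:,0]),"y",q[:,1].min(),q[:,1].max())
    # flap angle
    m=(L[:,0]>.17)&(L[:,0]<.24)&(abs(L[:,1])<.08)&(L[:,2]>.1)&(L[:,2]<.17);q=L[m]
    if len(q)>50:
        c=np.polyfit(q[:,2],q[:,0],1);print("  flap lean",np.arctan(c[0]))
```

```text
plate ends [[ 0.6008 -0.0207  0.054 ]
 [ 0.6115 -0.1907  0.054 ]] len 0.17029929736439092 mid [ 0.6062 -0.1057  0.054 ] yaw 0.06261837021604987
top bar 86 z90 [0.0732 0.0758 0.0767] top x [0.1246 0.129  0.134 ] y [-0.0134  0.0138]
  plate 202 z [0.0539 0.056 ] x 0.1291099433278277 y -0.08972778990706104 0.0850830788320368
  flap lean 0.036246710150381944
scene bar 71 z90 [0.0703 0.0741 0.0752] top x [0.1245 0.127  0.1344] y [-0.0139  0.0149]
  plate 73 z [0.0535 0.0549] x 0.1292556385562142 y -0.08531984750768726 0.06516480034015187
  flap lean 0.031587667204332634
```

```bash
python3 -c "
from h import *
togo([.6041,-.1067,.10])"
```

```text
t=16.27 pos [ 0.5205 -0.361   0.2209] yaw1.6367 F [-0.1697  0.0426 -0.0544] w0.0470
  shift cm [24.8847  9.9996 11.9881] spin -0.0001
```

```bash
python3 -m inch '1.5 0.6 0 0 0.5; 4.5 1.8 0 0 0.5; 8 3.2 0 0 0.5; 11.5 4.6 0 0 0.5; 15 6 0 0 0.5; 18.5 7.4 0.5 0 0.5; 21.5 8.6 1.5 0 0.5; 23.5 9.5 3 0 0.5; 24.6 9.9 5 0 0.5; 24.9 10 7.5 0 0.5; 24.9 10 10 0 0.5; 24.9 10 11.5 0 0.5; 24.9 10 12 0 0.5; 24.9 10 12 0 0.5; 24.9 10 12 0 0.5'
python3 - <<'E'
from tips import *
togo([.6041,-.1067,.0325])
p,d=robot.snapshot("scene"); cv2.imwrite("pics/s16.png",cv2.resize(p[60:240,250:450],None,fx=3.3,fy=3.3))
E
```

```text
time: 17.52
tool_pos: [0.6045, -0.1059, 0.1011]
ee_rot: [3.139, 0.005, 1.638]
wrist_force: [0.9, -0.6, 1.1]
width: 0.0471
t=17.52 pos [ 0.6045 -0.1059  0.1011] yaw1.6377 F [ 0.8675 -0.6264  1.1127] w0.0471
  shift cm [-0.0413 -0.0609  6.8643] spin 0.0009
```

View pics/s16.png

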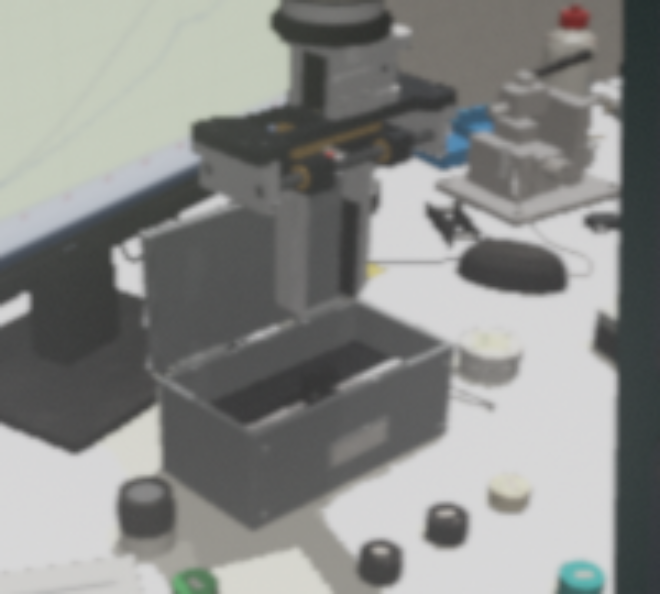

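```bash
python3 -m inch '-0.04 -0.06 0.8 0 0.5; -0.04 -0.06 2.2 0 0.5; -0.04 -0.06 3.8 0 0.5; -0.04 -0.06 5 0 0.5; -0.04 -0.06 5.9 0 0.5; -0.04 -0.06 6.3 0 0.5; -0.04 -0.06 6.6 0 0.5; -0.04 -0.06 6.6 0 0.5; -0.04 -0.06 6.6 0 0.5'
python3 - <<'E'
from tips import *
togo([.6041,-.1067,.0325])
p,d=robot.snapshot("scene"); cv2.imwrite("pics/s17.png",cv2.resize(p[110:200,300:400],None,fx=6,fy=6))
P,uv=cloud("scene",d);T=robot.get_obs()["tool_pos"];L=np.c_[(P-T)@ey,(P-T)@ex,P[:,2]]
for s in(1,-1):
    m=(L[:,0]*s>.018)&(abs(L[:,0])<.04)&(abs(L[:,1])<.014)&(L[:,2]>.052)&(L[:,2]<.09); print(s,np.sort(L[m,2])[:8])
E
```

```text
time: 18.32
tool_pos: [0.6052, -0.1072, 0.0365]
ee_rot: [3.136, 0.006, 1.637]
wrist_force: [0.1, 0.4, 0.2]
width: 0.0468
t=18.32 pos [ 0.6052 -0.1072  0.0365] yaw1.6373 F [0.0647 0.393  0.1552] w0.0468
  shift cm [ 0.0645 -0.1065  0.4023] spin 0.0005
1 [0.0524 0.0527 0.0529 0.053  0.0534 0.0537 0.0537 0.054 ]
-1 [0.0523 0.0533 0.0536 0.0536 0.0538 0.0543 0.0547 0.0548]
```

View pics/s17.png

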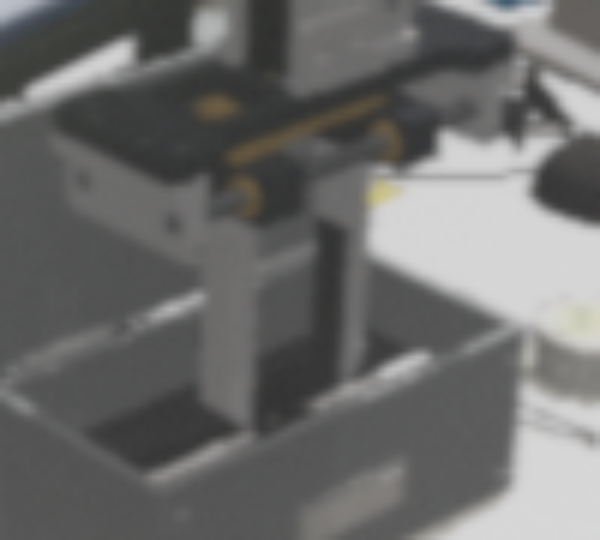

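```bash
python3 -m inch '0.06 -0.1 0.2 0 0.5; 0.06 -0.1 0.4 0 0.5; 0.06 -0.1 0.45 0 0.5; 0.06 -0.1 0.45 0 0.5; 0.06 -0.1 0.45 0 0.5'
python3 -c "
from h import *
togo([.6041,-.1067,.0325])"
```

```text
time: 18.78
tool_pos: [0.6043, -0.1068, 0.0322]
ee_rot: [3.136, 0.006, 1.637]
wrist_force: [-0.4, 1.0, -0.7]
width: 0.0467
t=18.78 pos [ 0.6043 -0.1068  0.0322] yaw1.6373 F [-0.4111  1.0209 -0.7391] w0.0467
  shift cm [ 0.0065 -0.0197 -0.0271] spin 0.0005
```

```bash
python3 -m inch '0 0 0 0 0.55; 0 0 0 0 0.65; 0 0 0 0 0.75; 0 0 0 0 0.8; 0 0 0 0 0.8; 0 0 0 0 0.8; 0 0 0 0 0.8; 0 0 -0.2 0 0.8; 0 0 -0.6 0 0.8; 0 0 -1 0 0.8; 0 0 -1 0 0.8'
python3 - <<'E'
from tips import *
togo([.6041,-.1067,.0325])
p,d=robot.snapshot("scene"); cv2.imwrite("pics/s18.png",cv2.resize(p[110:200,300:400],None,fx=6,fy=6))
E
```

```text
time: 19.7
tool_pos: [0.6048, -0.1068, 0.0433]
ee_rot: [3.134, 0.007, 1.637]
wrist_force: [0.1, -0.4, -1.5]
width: 0.0295
t=19.70 pos [ 0.6048 -0.1068  0.0433] yaw1.6374 F [ 0.0969 -0.3862 -1.548 ] w0.0295
  shift cm [ 0.0246 -0.078   1.0747] spin 0.0006
```

View pics/s18.png

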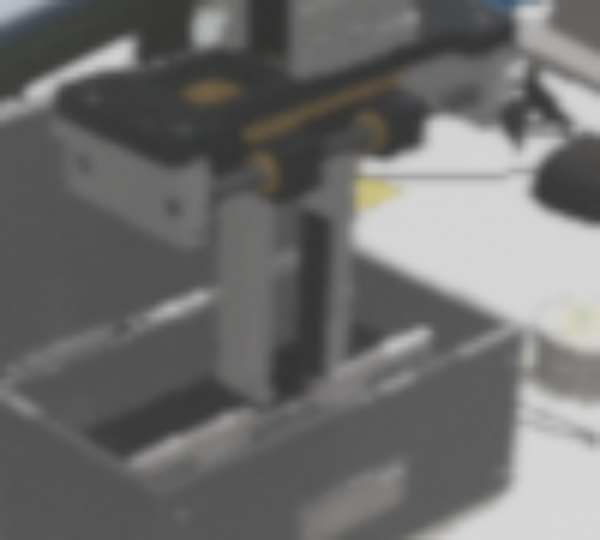

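The plate is rising with the gripper (top edge at crop (130,460)–(430,330), force −1.5 N). Lifting straight out.

```bash
python3 -m inch '0 0 -0.4 0 0.8; 0 0 -1.2 0 0.8; 0 0 -2.2 0 0.8; 0 0 -3.2 0 0.8; 0 0 -4.2 0 0.8; 0 0 -5.2 0 0.8; 0 0 -6.2 0 0.8; 0 0 -7.2 0 0.8; 0 0 -8.2 0 0.8; 0 0 -9 0 0.8; 0 0 -9.6 0 0.8; 0 0 -10 0 0.8; 0 0 -10 0 0.8'
python3 - <<'E'
from tips import *
togo([.4745,-.1152,.14])
p,d=robot.snapshot("scene"); cv2.imwrite("pics/s19.png",cv2.resize(p[60:240,250:450],None,fx=3.3,fy=3.3))
E
```

```text
time: 20.83
tool_pos: [0.6045, -0.1063, 0.1441]
ee_rot: [3.133, 0.007, 1.637]
wrist_force: [0.4, 0.7, -2.8]
width: 0.0292
t=20.83 pos [ 0.6045 -0.1063  0.1441] yaw1.6373 F [ 0.3855  0.656  -2.8097] w0.0292
  shift cm [ -0.0196 -13.0285   0.2996] spin 0.0005
```

View pics/s19.png

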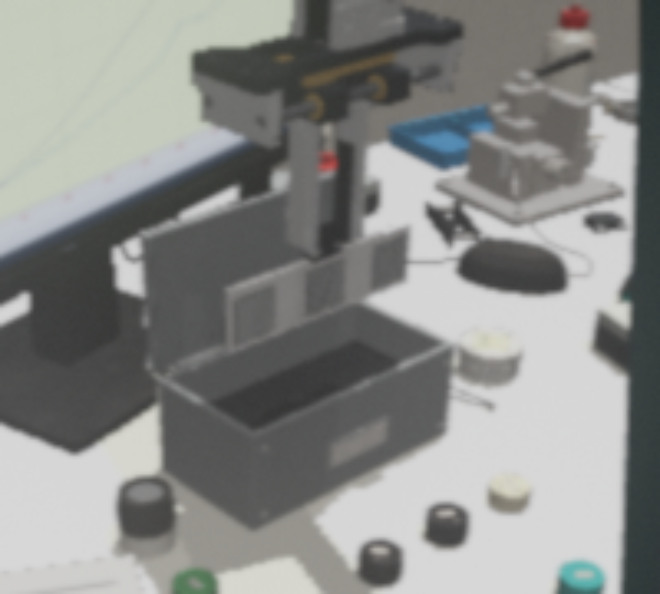

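```bash
python3 -m inch '0 -0.3 0 0 0.8; 0 -1 0 0 0.8; 0 -2 0 0 0.8; 0 -3.2 0 0 0.8; 0 -4.4 0 0 0.8; 0 -5.6 0 0 0.8; 0 -6.8 0 0 0.8; 0 -8 0 0 0.8; 0 -9.2 0 0 0.8; 0 -10.4 0 0 0.8; 0 -11.4 0 0 0.8; 0 -12.2 0 0 0.8; 0 -12.7 0 0 0.8; 0 -13 0 0 0.8; 0 -13 0 0 0.8; 0 -13 0 0 0.8'
python3 - <<'E'
from tips import *
togo([.4747,-.1152,.072])
p,d=robot.snapshot("scene"); cv2.imwrite("pics/s20.png",cv2.resize(p[90:270,250:450],None,fx=3.3,fy=3.3))
E
```

```text
time: 22.22
tool_pos: [0.4746, -0.1149, 0.1424]
ee_rot: [3.134, 0.007, 1.637]
wrist_force: [0.9, -0.3, -2.2]
width: 0.0294
t=22.22 pos [ 0.4746 -0.1149  0.1424] yaw1.6374 F [ 0.9348 -0.3455 -2.1907] w0.0294
  shift cm [ 0.018  -0.0537  7.0368] spin 0.0006
```

View pics/s20.png

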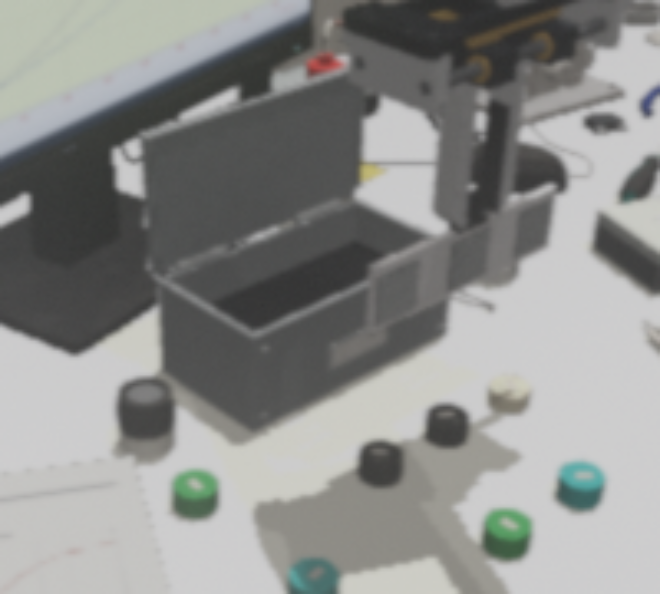

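Lowering to about 48 mm at the lower edge.

```bash
python3 -m inch '0.02 -0.02 0.3 0 0.8; 0.02 -0.02 1 0 0.8; 0.02 -0.02 2 0 0.8; 0.02 -0.02 3 0 0.8; 0.02 -0.02 4 0 0.8; 0.02 -0.02 5 0 0.8; 0.02 -0.02 5.9 0 0.8; 0.02 -0.02 6.6 0 0.8; 0.02 -0.02 7 0 0.8; 0.02 -0.02 7 0 0.8; 0.02 -0.02 7 0 0.8'
python3 - <<'E'
from tips import *
togo([.4747,-.1152,.072])
p,d=robot.snapshot("scene"); cv2.imwrite("pics/scene21.png",p);np.save("s21.npy",d);cv2.imwrite("pics/s21.png",cv2.resize(p[110:270,270:450],None,fx=4,fy=3.75))
P,uv=cloud("scene",d);P=P+[.0012,.0005,0]
L=np.c_[(P-[.4747,-.1152,0])@ex,(P-[.4747,-.1152,0])@ey,P[:,2]]
m=(abs(L[:,0])<.02)&(abs(L[:,1])<.1)&(L[:,2]>.035)&(L[:,2]<.12)
q=L[m]
pl=q[q[:,2]<.09]; print("n",len(pl),"y",np.percentile(pl[:,1],[.5,99.5]),"z",np.percentile(pl[:,2],[.5,50,99.5]))
A=np.c_[np.ones(len(pl)),pl[:,1],pl[:,2]];c=np.linalg.lstsq(A,pl[:,0],rcond=None)[0];r=pl[:,0]-A@c;k=abs(r)<.003
c=np.linalg.lstsq(A[k],pl[k,0],rcond=None)[0];print("x0 at z=.06",c[0]+c[2]*.06,"yaw vs row",c[1],"lean",c[2])
# lower edge height along y
for y0 in np.arange(-.08,.09,.02):
    k=abs(pl[:,1]-y0)<.01
    if k.sum()>5: print(round(y0,2),np.percentile(pl[k,2],[1,3]),pl[k,2].max())
E
```

```text
time: 23.18
tool_pos: [0.4752, -0.1152, 0.0723]
ee_rot: [3.134, 0.007, 1.637]
wrist_force: [-0.5, -0.8, -2.0]
width: 0.0295
t=23.18 pos [ 0.4752 -0.1152  0.0723] yaw1.6374 F [-0.4549 -0.7552 -1.9659] w0.0295
  shift cm [ 0.0009 -0.049   0.0309] spin 0.0006
n 816 y [-0.0844  0.0848] z [0.0485 0.0702 0.0898]
x0 at z=.06 -0.0021193938185151 yaw vs row 0.001651185591316608 lean -0.007619769452590821
-0.08 [0.0497 0.0506] 0.0899575825859214
-0.06 [0.0492 0.0498] 0.0894169536587558
-0.04 [0.0496 0.0502] 0.08995444310983064
-0.02 [0.0485 0.05  ] 0.08977547103122946
0.0 [0.0494 0.0498] 0.08993429389529972
0.02 [0.0496 0.0502] 0.08843921916684117
0.04 [0.0486 0.05  ] 0.08827488177935067
0.06 [0.049  0.0496] 0.08957095522376085
0.08 [0.0486 0.0498] 0.08976415232398388
```

View pics/s21.png

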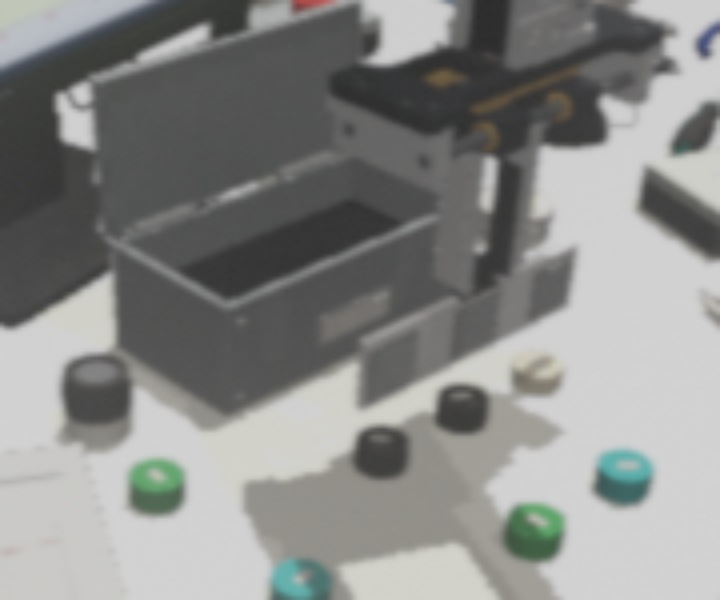

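```bash
python3 -m inch '0 -0.08 0 0 0.8; 0 -0.08 0 0 0.8; 0 -0.08 0 0 0.8; 0 -0.08 0 0 0.8; 0 -0.08 0 0 0.8; 0 -0.08 0 0 0.8'
python3 - <<'E'
from row import *
row("22"); togo([.4747,-.1152,.072]); print(robot.get_obs()["qvel"])
d=robot.snapshot("scene")[1];P,uv=cloud("scene",d);P=P+[.0012,.0005,0]
L=np.c_[(P-[.4747,-.1152,0])@ex,(P-[.4747,-.1152,0])@ey,P[:,2]]
pl=L[(abs(L[:,0])<.02)&(abs(L[:,1])<.1)&(L[:,2]>.035)&(L[:,2]<.09)]
print("face x",np.median(pl[:,0]),"y",np.percentile(pl[:,1],[.5,99.5]),"z low",np.percentile(pl[:,2],.5))
t=cv2.imread("pics/top22.png");cv2.imwrite("pics/t22.png",cv2.resize(t[80:280,260:480],None,fx=3,fy=3))
E
```

```text
time: 23.73
tool_pos: [0.4748, -0.1153, 0.0729]
ee_rot: [3.133, 0.007, 1.637]
wrist_force: [-0.2, 1.5, -2.0]
width: 0.0298
top []
scene [[0.46931908532949157, -0.05082901945729908], [0.47329164734968654, -0.11641412629229851], [0.4763894557477769, -0.17933916581581127]]
  rel mid: box y 0.0657 box x 0.0004
  rel mid: box y -0.0630 box x -0.0011
t=23.83 pos [ 0.4747 -0.1154  0.0728] yaw1.6374 F [-0.4564 -0.4578 -2.3538] w0.0293
  shift cm [ 0.0182 -0.0025  0.0806] spin 0.0006
[-0.0004  0.0004  0.0011 -0.0003 -0.0012 -0.0005]
face x -0.0026709100857602985 y [-0.0845  0.085 ] z low 0.04876278233823003
```

View pics/t22.png

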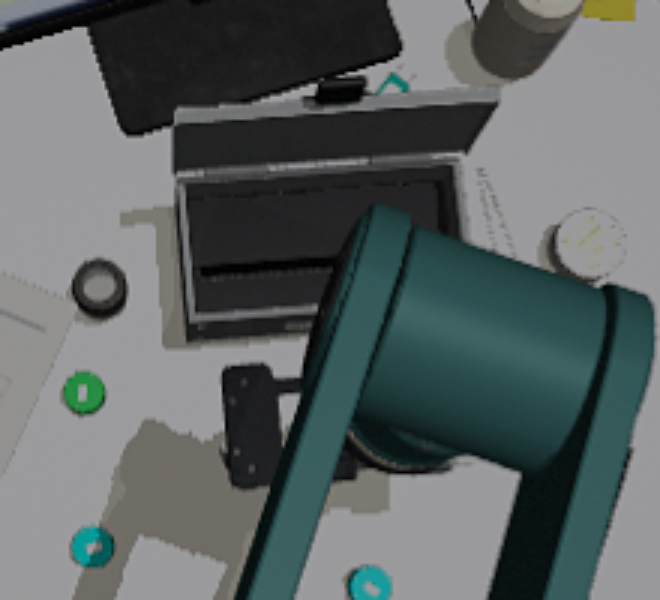

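The flap stands open (crop (335,130)), and the loupe, tin and tweezers have not moved. The plate is still and centred over the row, so I'm handing in.

```bash
python3 -c "
from h import *
print(robot.close_job())"
```

```text
the job is handed in; nothing more can be done
None
```

The job is done and handed in at about 24 s of robot time. I gripped the left black puck and the right cream puck in turn and slid each into the row. Then I swung the flap open by its tab, drew the plate straight up by its grip bar, and held it over the middle mount.

**Last checks**
- **Row:** the last clear top view, before the plate was lifted, put the outer mounts 65.2 and 64.6 mm from the middle one and within 0.3 mm of the line. At the end the arm hid the row from the top camera. The scene camera read 65.7 and 63.0 mm, about 1 mm out of line. It showed a similar uneven reading (64.4–66.6 mm) earlier, so I put this down to that camera's bias.
- **Plate:** centred to about 0.3 mm along the row and 1 mm across it. It leans about 0.008 rad and is parallel to the row within 0.002 rad. The lower edge is at about 49 mm, 31 mm above the black mounts. It was still and clear of everything but the gripper.
- **Flap:** about 0.03 rad past upright by camera. The arm's path suggested about 0.1 rad; either way it stands open.
- **Loupe, tin and tweezers:** unmoved in the pictures.

**What went wrong**
- **Tip height:** the camera showed the fingertips about 27 mm higher than the reported tool height. My first grip therefore closed on air above the left puck. I measured the offset and used it for every later move.
- **Mistyped move:** two mistyped rows pushed sideways on the tab with about 8 N. They had no lasting effect.

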